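Hook the greasy parts bin out to its stops

TASK

Pick up the orange-handled pull hook, catch it behind the upright dark steel pull bar of the red, greasy parts bin, and drag the bin toward you along its lane until it is fully home and square against both rubber bumpers at the near end, then keep a steady pull of about 12 N on it against them for a second. Touch the bin with nothing but the hook and never put more than 18 N on it. Then unhook without pushing the bin back off them and lay the hook down flat on the blue mat, wholly on it and not dropped, without knocking or shifting the spray can and the mug beside the lane.

Things in the scene. Friction and masses are not known exactly. Their poses are not given: they have to be found in the camera images.
- hook: (All sizes in mm.) Pull hook, 150 g. Orange box handle 90 long (x) x 24 (y) x 30 high, origin at the centre of its underside, z up. A steel rod, diameter 8, runs at 15 above the underside from the handle along +x to x = 150, then turns square to +y as the hook's arm as far as y = 30; its last bit bends back to end at x = 143, y = 38. It starts flat on the blue mat; grip across y
- hook_tip (a point): Point on the centre line of the hook's arm, at x = 150, y = 18, z = 15 in the hook's frame: the place that should bear on the pull bar (its axes are the hook's)
- bin: Red parts bin (mm), 0.28 to 0.56 kg, loose in the lane (drag up to 5 N). Box 120 (x) x 170 (y) x 75 high. On the side toward the robot stands an upright dark steel pull bar, diameter 8, free between heights 12 and 60; rods along x at its ends join it to the face, so a hook enters only from the side. Origin under the bar's centre line, level with the underside; +x from bar to face, away from the robot
- bin_face (a point): Centre of the bin's front face (the one toward the robot), 36 along +x from the bin's origin and 30 above the underside; the free gap between bar and face is 32. It starts 60 to 105 short of the stops' yellow posts
- stop: (mm) Fixed pair of yellow posts at the lane's near end, 55 high, 14 thick, at y = 68 to 98 either side (136 clear between), each with a black rubber bumper, diameter 26, at height 32, screwed out toward the bin. Origin midway between them on the bench, in the plane of the posts' bin-side faces; +x along the lane, away from the robot. A steel boss sticks out 16 behind each post
- heads_datum (a point): Point midway between the posts, in the plane of their bin-side faces, 32 above the bench (axes as the stops). Both bumpers stand proud of this plane equally, by 2 to 30 mm, set afresh each time and not reported: the bin is home when its face touches them, which must be felt. They are rigid: once the bin has landed, the pull climbs steeply
- lane: Fixed aluminium floor (3 thick, 280 long, 196 wide, upper side 3 above the bench) with grey rails 45 high, 180 apart inside, that guide the bin with 5 play on either side. Same origin and axes as the stops
- mat: Blue mat fixed to the bench, 280 (x) x 160 (y) x 3 thick, origin at the centre of its underside. The hook lies on it at the start, about lengthwise, and goes back there; it lies left or right of the lane
- socket_board: Bystander: fixed black socket board, 240 x 140 x 12, with steel sockets standing to 37, on the side of the lane away from the mat; origin at the centre of its underside
- spray_can: Bystander: green-labelled spray can, diameter 56, height 160, standing; origin at the centre of its underside
- mug: Bystander: blue mug, diameter 76, height 90; origin at the centre of its underside
There are look-alikes about, which are no part of the job. There is more than one size of the hook; the job needs the largest.

How it is judged:
By the outcome, as a careful person would: the job done as asked, in the order asked, and still so for the second after the job is handed in, with the robot touching nothing.
It also fails if it takes over 70 s, if anything falls off the work surface, if the arm or the gripper's body presses on something with over 40 N, if the wrist force passes 120 N, or if a joint passes its speed limit or range.

ROBOT

A 7-joint arm with a two-finger parallel gripper is mounted at the origin on the work surface. World frame = base frame: x ahead of the robot, y to its left, z up, the work surface at z = 0. Lengths are in mm, angles in rad, forces in N, time in s.
With the tool pointing down it reaches from about 400 to 875 mm from the base axis. Payload 4.4 kg.
Tool frame: the origin (TCP) lies on the centre line of the jaws, within the pads' length; the fingertips stand 25 mm ahead of it and the grasp point (between the pads) lies 6 mm ahead of it; z points along the fingers, x is the direction in which the jaws open and shut, and the axes are right-handed (so a half turn about z gives the same grasp; the last joint's range is limited). The gripper opens to 85 mm and grips with 20 to 120 N. Pads are 22 mm wide; open, the fingers measure 114 mm over their backs; the gripper's body (76 mm by 85 mm) begins 54 mm behind the grasp point. The pads swing forward as they close: fully open they stand 13 mm farther back than shut.
Start: joints at [-1.291, 0.628, 0.038, 1.517, -0.027, 0.996, -0.02], TCP at [220.294, 611.546, 233.213] pointing down, gripper open.
Joint ranges: [-3.06, 3.06], [-0.37, 2.12], [-1.25, 1.32], [0.18, 2.47], [-1.1, 4.24], [0.23, 1.98], [-2.94, 2.94]. Speed limits (rad/s): [2.57, 2.57, 3.14, 3.14, 3.14, 3.14, 3.14].

INTERFACE

Orientations are given as [roll, pitch, yaw] about the fixed x, y, z axes, in that order (R = Rz(yaw) Ry(pitch) Rx(roll)).
In Python, from cell import ctrl, cams gives the robot as it stands. The module is installed in compiled form; this text tells all that it offers.
- The arm moves only by the tool step_arm, never from a script. Its arguments are lists of equal length, an entry for each row: "linear": the shift along the tool's x, y, z in mm, a list of three; "yaw": the turn about the tool's z in rad; "gripper": the opening, from -1 (shut) to 1 (fully open). A call has 1 to 8 rows; each row is the pose to reach, as a shift and turn from the pose commanded when the call began, along the tool's axes at that moment; what a row does not reach only later rows make up. A row lasts 1/12 s, in which the tool goes at most 41.7 mm and 7.16 degrees, less where a joint would pass 70% of its speed; a pose out of reach is approached as far as the arm can. A call with a gripper value outside its range is refused whole. The fingers move at their own pace and stop on an object; the grip force is fixed at half the most. Time passes only in rows, so rows that repeat a pose let the fingers close. It gives the time, the measured TCP pose, the force and the opening at its end, in the units of the state.
- ctrl.read_state(): the state, without advancing time (a new reading comes with each control period).
- cams.get_image(name): name is "scene" or "side" or "wrist"; returns a dict with "frame" (420x560x3 uint8, red, green, blue), "depth" (420x560 float32, mm along the optical axis (not along the pixel's ray), 0 where there is no reading), "intrinsics" (3x3 intrinsics, pixels), "cam_to_world" (4x4, takes a point from camera to world coordinates). Camera axes: x right, y down, z forward; pixel columns grow to the right and rows downward; lengths in mm; the calibration is good to about 2 mm. A picture is of the moment at which its call begins.
- ctrl.finish_job(): hands the job in, once; it reports no verdict.
Trained networks look in the newest picture that a camera, given by its name, has taken for a name from the list of things; names that differ only in an ending like _2 or _b are one class to them, and where a whole thing is asked for, a point or a joint stands for the part that bears it (a point fixed in the world has none). Each returns a list of dicts, best first, with "conf" (0 to 1); they miss things now and then, are a little off and sometimes report something else, mostly with a low value. They report only what shows in the picture. A call takes as long as a camera call. They do not tell look-alikes from the thing itself.
- cams.regions_of(camera, name): "pixels" (420x560 bool, what is visible of it) and "pixel" ([column, row] in pixels, amid what is visible of it).
The state is a dict: "clock": time; "qpos": joint angles; "qd": joint speeds; "tau": joint torques, N m; "eef_pos": TCP position; "tool_rot": TCP orientation; "force": force on the tool from outside, world axes, zero at the start; "torque": the same for the moment, N m; "width": finger opening in mm.
Only numpy, scipy, OpenCV 4.12 (cv2) and the standard library are available. Lean on these libraries where they do the work, as an engineer would, in place of code of your own. Each camera call takes 0.05 s, during which the arm holds its last target.

## Working session

There is one attempt and no reset: what is moved stays moved. The work goes in short steps, Python scripts to look and compute and a tool call to move; the robot and the scene stay as the last step left them, time stands still between calls to the robot, and variables do not carry over. Pictures are saved under pics/ and viewed, and the job is handed in when it is done.

Besides the shell and the picture viewer there is one more tool, called after "Emit:" by a JSON object that holds its "op" and its "data". step_arm: Moves the arm, as the interface text tells. Its arguments: {"type":"object","properties":{"linear":{"type":"array"},"yaw":{"type":"array"},"gripper":{"type":"array"}},"required":["linear","yaw","gripper"]}

```bash
mkdir -p pics
cat > h.py <<'E'
import numpy as np, cv2
from cell import ctrl, cams
def snap(n,f):
    im=cams.get_image(n); cv2.imwrite('pics/'+f,im['frame'][:,:,::-1]); np.savez('pics/'+f+'.npz',**im); return im
def world(im,mask=None):
    K=im['intrinsics'];d=im['depth'];v,u=np.mgrid[0:d.shape[0],0:d.shape[1]]
    P=np.stack([(u-K[0,2])/K[0,0]*d,(v-K[1,2])/K[1,1]*d,d],-1)
    T=im['cam_to_world']; return P@T[:3,:3].T+T[:3,3]
def st():
    s=ctrl.read_state(); print({k:np.round(s[k],3).tolist() for k in ('clock','eef_pos','tool_rot','force','torque','width','qpos')}); return s
E
python3 - <<'E'
from h import *
st()
for n in ('scene','side','wrist'): snap(n,n+'0.png')
E
```

```text
{'clock': 0.0, 'eef_pos': [220.061, 610.932, 232.292], 'tool_rot': [3.142, 0.002, 1.225], 'force': [0.107, -0.104, 0.637], 'torque': [0.002, 0.012, 0.005], 'width': 85.532, 'qpos': [-1.291, 0.629, 0.038, 1.518, -0.027, 0.996, -0.02]}
```

View pics/scene0.png

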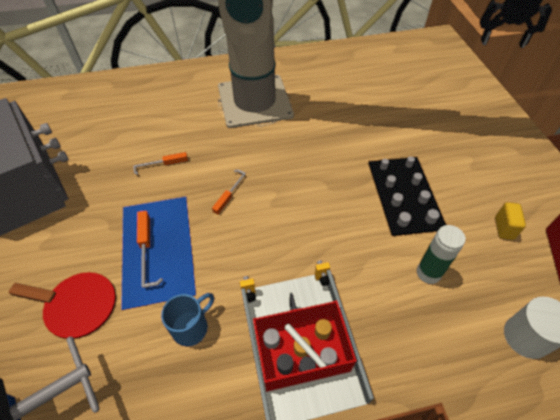

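View pics/side0.png

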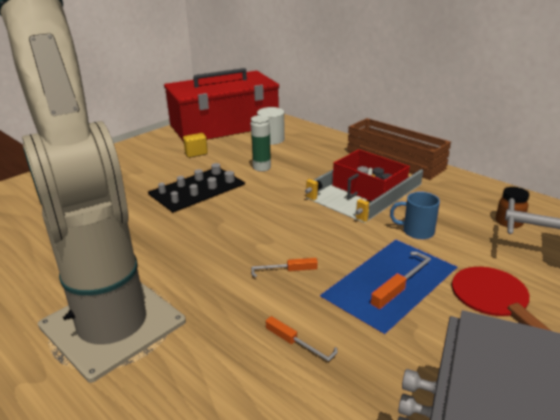

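View pics/wrist0.png

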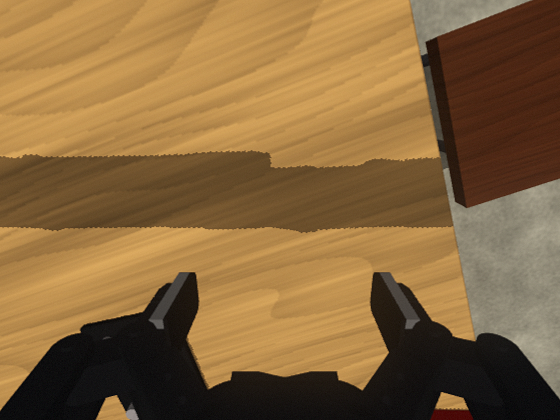

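The scene view shows the largest hook on the mat (handle at 143,228; arm at about 155,284), the lane with posts at (248,287) and (322,270), and the bin with its bar at about (291,300). The mug is at (186,318) and the can at (440,255). Next I'll measure them.

Run:
```python
from h import *
for n in ('scene','side'):
    im=snap(n,n+'1.png'); W=world(im)
    print(n,'cam',im['cam_to_world'][:3,3].round(0))
    for k in ('hook','hook_tip','bin','bin_face','stop','mat','mug','spray_can','socket_board','lane'):
        for r in cams.regions_of(n,k)[:4]:
            m=r['pixels']&(im['depth']>0); P=W[m]
            if len(P)<5: continue
            print(k,round(r['conf'],2),r['pixel'],m.sum(),'med',np.median(P,0).round(1),'lo',np.percentile(P,2,axis=0).round(0),'hi',np.percentile(P,98,axis=0).round(0))
            np.save(f'pics/m_{n}_{k}_{round(r["conf"],2)}.npy',r['pixels'])
```

```text
scene cam [1017. -140.  837.]
hook 0.82 [171.6, 158.6] 302 med [ 207.6 -269.8   16.6] lo [ 193. -368.    3.] hi [ 218. -229.   25.]
hook 0.68 [402.7, 198.0] 4160 med [471.9 306.7  13.2] lo [342. 236.   6.] hi [571. 380.  39.]
hook 0.65 [225.0, 196.5] 289 med [ 375.8 -146.7   18.3] lo [ 285. -177.    1.] hi [408. -83.  25.]
hook 0.65 [253.8, 280.1] 525 med [ 638.7 -118.3   44.5] lo [ 613. -143.   18.] hi [664.  44.  58.]
hook_tip 0.9 [144.3, 237.9] 698 med [ 455.4 -348.1   26.6] lo [ 380. -361.    4.] hi [ 576. -327.   36.]
hook_tip 0.67 [220.8, 199.6] 262 med [ 381.7 -153.2   20.5] lo [ 286. -179.    1.] hi [408. -87.  25.]
bin 0.86 [304.3, 343.4] 6745 med [775.6 -48.6  38. ] lo [ 722. -131.    6.] hi [842.  32.  80.]
bin_face 0.92 [303.5, 342.4] 6867 med [775.6 -48.8  37.9] lo [ 713. -132.    5.] hi [842.  32.  80.]
bin_face 0.6 [316.3, 277.2] 549 med [638.5  19.4  44.2] lo [ 611. -142.   13.] hi [664.  45.  58.]
stop 0.95 [315.7, 278.1] 578 med [638.4  19.3  44. ] lo [ 610. -143.    7.] hi [664.  46.  58.]
mat 0.7 [157.5, 252.6] 6278 med [ 494.6 -318.1    3.8] lo [ 338. -401.    1.
[... 1263 characters left out ...]
.]
bin 0.89 [368.7, 175.0] 2705 med [738.5 -52.8  50.1] lo [ 685. -137.    6.] hi [840.  32.  77.]
bin_face 0.6 [367.4, 174.9] 2714 med [744.  -52.5  49.8] lo [ 685. -137.    5.] hi [841.  32.  77.]
mat 0.92 [385.9, 281.8] 5784 med [ 453.1 -323.8    2.1] lo [ 332. -403.   -1.] hi [ 604. -248.    6.]
mug 0.66 [422.7, 214.1] 1487 med [ 655.5 -273.    59.7] lo [ 642. -305.    5.] hi [ 718. -216.   89.]
spray_can 0.89 [262.5, 142.9] 1012 med [658.4 255.4  90.4] lo [645. 243.   4.] hi [812. 375. 159.]
socket_board 0.57 [196.3, 187.0] 2321 med [438.6 287.6  11.2] lo [332. 233.   1.] hi [560. 376.  36.]
lane 0.82 [349.6, 198.2] 1807 med [692.9 -88.8   5.5] lo [ 623. -149.   -1.] hi [888.  43.  44.]
```

```bash
cat > fit.py <<'E'
from h import *
def load(f): return dict(np.load('pics/'+f+'.npz'))
def rect(P): 
    (c,s,a)=cv2.minAreaRect(P[:,:2].astype(np.float32)); return np.round(c,1),np.round(s,1),round(a,2)
E
python3 - <<'E'
from fit import *
for n in ('scene','side'):
    im=load(n+'1.png'); W=world(im); hsv=cv2.cvtColor(im['frame'],cv2.COLOR_RGB2HSV); H,S,V=[hsv[...,i].astype(int) for i in range(3)]
    ok=im['depth']>0; X,Y,Z=W[...,0],W[...,1],W[...,2]
    org=ok&(H>3)&(H<16)&(S>180)&(V>120)&(X>350)&(X<560)&(Y<-300)&(Y>-410)
    P=W[org&(Z>26)]; print(n,'handle top',len(P),rect(P),np.median(P,0))
    rod=ok&(X>440)&(X<600)&(Y<-290)&(Y>-380)&(Z>12)&~org
    P=W[rod];print('rod',len(P),P.min(0).round(),P.max(0).round())
    far=P[P[:,0]>P[:,0].max()-25]; print(' far',np.median(far,0).round(1),far.min(0).round(1),far.max(0).round(1))
    mat=ok&(H>100)&(H<125)&(S>150)&(Z<10)&(X<620)&(Y<-230); print('mat',rect(W[mat]))
    yel=ok&(H>18)&(H<32)&(S>150)&(V>120)&(X>590)&(X<680)&(Z>20)&(Y>-160)&(Y<70)
    for s,c in ((-1,'R'),(1,'L')):
        P=W[yel&((Y+50)*s>0)]; 
        if len(P): print('post',c,len(P),rect(P),'z',P[:,2].max().round(), 'x',np.percentile(P[:,0],[2,50,98]).round(1),'y',np.percentile(P[:,1],[2,50,98]).round(1))
    red=ok&((H<4)|(H>174))&(S>150)&(X>650)&(X<880)&(Y>-150)&(Y<60)
    P=W[red&(Z>70)]; print('bin rim',len(P),rect(P))
    P=W[red&(Z>10)]; print('bin all',len(P),rect(P))
    # rails
    g=ok&(Z>41)&(Z<50)&(X>650)&(X<920)&(S<90)
    for lo,hi in ((-165,-130),(28,70)):
        P=W[g&(Y>lo)&(Y<hi)]; 
        if len(P)>20:
            p=np.polyfit(P[:,0],P[:,1],1); print('rail',len(P),p.round(4),'y@640',np.polyval(p,640).round(1),'ang',np.arctan(p[0]).round(4))
    # dark bar
    dk=ok&(V<90)&(X>660)&(X<730)&(Y>-90)&(Y<0)&(Z>8)
    P=W[dk]; print('bar',len(P),np.median(P,0).round(1),P.min(0).round(),P.max(0).round())
E
```

```text
scene handle top 302 (array([ 426. , -346.6]), array([20.8, 87. ]), 89.1) [ 428.96160259 -345.8977375    33.40786101]
rod 286 [ 441. -361.   13.] [ 578. -311.   36.]
 far [ 572.5 -339.8   21.6] [ 553.6 -356.1   17.1] [ 578.3 -310.6   27.4]
mat (array([ -81.6, -589.3]), array([1442.1,  683.7]), 5.29)
post R 133 (array([ 633.1, -131.6]), array([30. , 14.5]), 87.86) z 58.0 x [627.2 637.1 640.3] y [-145.7 -129.8 -117.3]
post L 138 (array([631.9,  34.4]), array([15.2, 30.8]), 6.01) z 59.0 x [625.5 636.3 638.9] y [19.3 30.  48.1]
bin rim 794 (array([781.9, -49.3]), array([169.8, 120.2]), 89.87)
bin all 2816 (array([782. , -45.1]), array([178.2, 120.3]), 89.87)
rail 551 [ 6.00000e-04 -1.41167e+02] y@640 -140.8 ang 0.0006
rail 512 [2.26000e-02 2.81058e+01] y@640 42.6 ang 0.0226
bar 350 [725.  -49.7  46. ] [688. -90.  11.] [727.  -0.  76.]
side handle top 368 (array([ 418.6, -350.4]), array([24.1, 89.6]), 88.07) [ 414.63393295 -352.51417855   31.81683575]
rod 209 [ 440. -364.   13.] [ 576. -313.   34.]
 far [ 567.3 -338.8   19.6] [ 550.9 -357.9   14.3] [ 575.5 -312.9   23.2]
mat (array([ 469. , -324.8]), array([156.7, 276. ]), 89.28)
post R 123 (array([ 632.9, -132.3]), array([40.1, 24.9]), 40.94) z 56.0 x [621.  625.8 636.7] y [-149.1 -140.  -122.2]
post L 113 (array([631. ,  33.9]), array([38.4, 26.1]), 45.24) z 56.0 x [620.2 624.6 636.4] y [16.4 26.  46. ]
bin rim 417 (array([779.3, -52.5]), array([173.4, 128.5]), 89.82)
bin all 2125 (array([765.6, -52. ]), array([174.1, 155.2]), 89.34)
rail 167 [ 7.600000e-03 -1.493793e+02] y@640 -144.5 ang 0.0076
rail 46 [  0.0882 -18.8354] y@640 37.6 ang 0.0879
bar 165 [702.1 -50.1  42.7] [676. -56.  10.] [727. -14.  74.]
```

Run:
```python
import cv2
a=cv2.imread('pics/scene1.png'); cv2.imwrite('pics/z1.png',cv2.resize(a[240:400,110:380],None,fx=2.9,fy=2.9,interpolation=cv2.INTER_CUBIC))
a=cv2.imread('pics/side1.png'); cv2.imwrite('pics/z2.png',cv2.resize(a[130:320,290:470],None,fx=3,fy=3,interpolation=cv2.INTER_CUBIC))
```

```text
(no output)
```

View pics/z1.png

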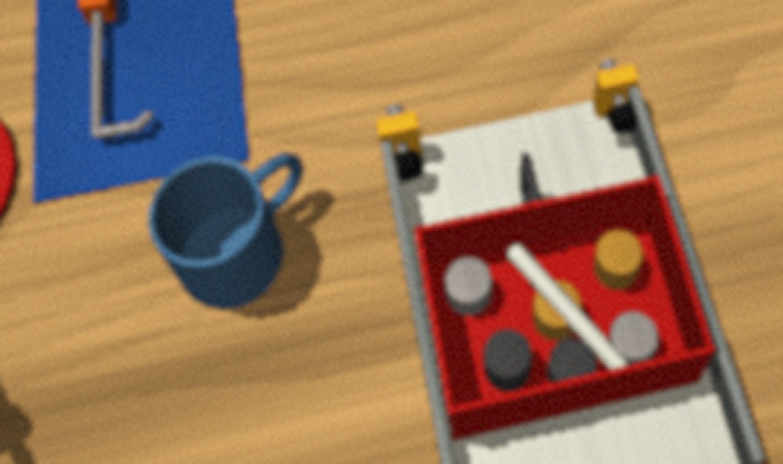

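View pics/z2.png

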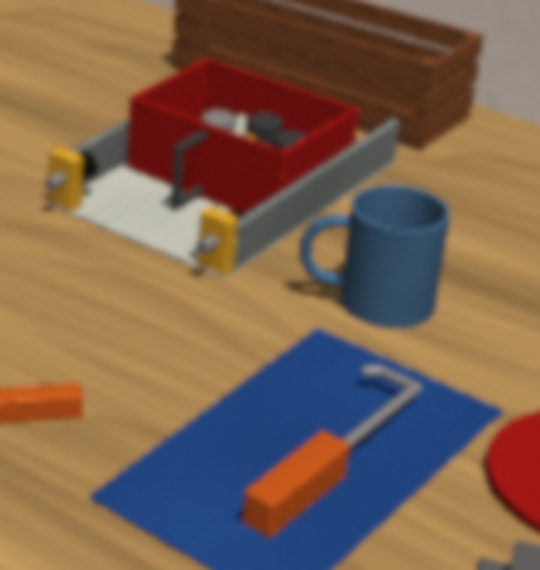

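Emit:
{"op": "step_arm", "data": {"linear": [[-366,493,0],[-366,493,0],[-366,493,0],[-366,493,0],[-366,493,0],[-366,493,0],[-366,493,0],[-366,493,0]], "yaw": [0,0,0,0,0,0,0,0], "gripper": [1,1,1,1,1,1,1,1]}}

```text
clock: 1.92
eef_pos: [405.6, 332.2, 233.5]
tool_rot: [3.141, -0.001, 1.225]
force: [0.1, -0.3, 0.4]
width: 85.4
```

Emit:
{"op": "step_arm", "data": {"linear": [[-167,220,0],[-167,220,0],[-167,220,0],[-167,220,0],[-167,220,0],[-167,220,0],[-167,220,0]], "yaw": [-0.1,-0.2,-0.319,-0.319,-0.319,-0.319,-0.319], "gripper": [1,1,1,1,1,1,1]}}

```text
clock: 2.5
eef_pos: [557.4, 96.9, 233.5]
tool_rot: [3.14, 0.002, 1.539]
force: [0.3, 0.2, -0.2]
width: 85.2
```

Emit:
{"op": "step_arm", "data": {"linear": [[-450,-123,0],[-450,-123,0],[-450,-123,0],[-450,-123,0],[-450,-123,0],[-450,-123,0],[-450,-123,0],[-450,-123,0]], "yaw": [0,0,0,0,0,0,0,0], "gripper": [1,1,1,1,1,1,1,1]}}

```text
clock: 3.17
eef_pos: [457.8, -218.7, 233.5]
tool_rot: [3.141, 0.0, 1.544]
force: [0.7, 0.7, 0.3]
width: 85.4
```

Run:
```python
from h import *
st(); im=snap('wrist','w1.png'); print(im['cam_to_world'].round(3))
```

```text
{'clock': 3.167, 'eef_pos': [457.844, -218.733, 233.511], 'tool_rot': [3.141, 0.0, 1.544], 'force': [0.725, 0.712, 0.291], 'torque': [-0.019, -0.085, -0.012], 'width': 85.383, 'qpos': [0.385, 0.425, 0.008, 1.91, -0.005, 0.807, 1.939]}
[[ 2.70000e-02  9.45000e-01  3.25000e-01  3.74400e+02]
 [ 1.00000e+00 -2.60000e-02 -9.00000e-03 -2.17040e+02]
 [ 0.00000e+00  3.26000e-01 -9.46000e-01  3.74302e+02]
 [ 0.00000e+00  0.00000e+00  0.00000e+00  1.00000e+00]]
```

View pics/w1.png

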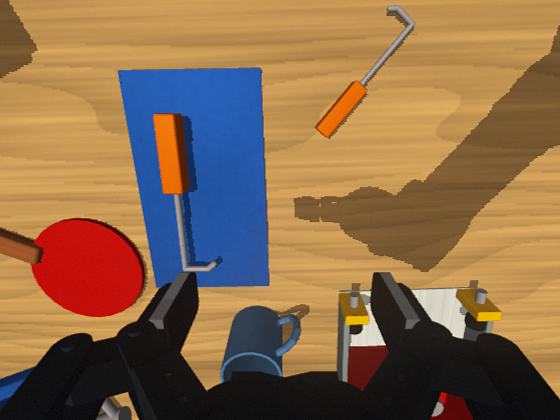

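The wrist camera looks forward from behind the hand. It shows the whole hook (handle at 170,153; arm at about 200,266) and both posts (353,305 and 478,303). I'll fit these.

```bash
cat > wf.py <<'E'
from fit import *
def ana(f):
    im=load(f); W=world(im); hsv=cv2.cvtColor(im['frame'],cv2.COLOR_RGB2HSV); H,S,V=[hsv[...,i].astype(int) for i in range(3)]
    ok=im['depth']>0; return im,W,H,S,V,ok
E
python3 - <<'E'
from wf import *
im,W,H,S,V,ok=ana('w1.png'); X,Y,Z=W[...,0],W[...,1],W[...,2]
org=ok&(H>3)&(H<16)&(S>180)&(V>120)&(X>350)&(X<560)&(Y<-300)&(Y>-410)
P=W[org]; print(np.percentile(P[:,2],[2,50,98]))
P=W[org&(Z>28)]; print('handle',len(P),rect(P))
rod=ok&(X>470)&(X<600)&(Y<-290)&(Y>-380)&(Z>12)&(Z<30)&~org; P=W[rod]
s=P[P[:,0]<560]; p=np.polyfit(s[:,0],s[:,1],1); print('rod',len(s),p, np.polyval(p,422), P.min(0),P.max(0))
a=P[(P[:,1]>-345)&(P[:,1]<-328)]; print('arm',len(a),a.mean(0),np.polyfit(a[:,1],a[:,0],1))
mat=ok&(H>100)&(H<125)&(S>150)&(Z<10)&(X<620)&(X>300)&(Y<-230)&(Y>-420); print('mat',rect(W[mat]))
yel=ok&(H>18)&(H<32)&(S>150)&(V>120)&(X>590)&(X<680)&(Z>50)&(Y>-160)&(Y<70)
for s in (-1,1):
    P=W[yel&((Y+50)*s>0)]; print('post',len(P),rect(P))
E
```

```text
[31.14324559 32.88081308 34.45197813]
handle 1606 (array([ 422.2, -347.8]), array([23.4, 88.1]), 88.15)
rod 448 [-2.95710964e-02 -3.34326804e+02] -346.8058068440034 [ 470.23776278 -355.75899677   16.01079852] [ 574.415918   -309.93958707   23.68834787]
arm 78 [ 570.5775537  -336.29335434   20.25090002] [2.69189856e-02 5.79630230e+02]
mat (array([ 471. , -323.2]), array([159.1, 278.5]), 89.45)
post 247 (array([ 631.2, -131.8]), array([28.6, 14.8]), 88.97)
post 272 (array([630.2,  34.5]), array([30.8, 15.2]), 89.08)
```

Emit:
{"op": "step_arm", "data": {"linear": [[-130,-32,0],[-130,-32,0],[-130,-32,0],[-130,-32,70],[-130,-32,120],[-130,-32,140],[-130,-32,140],[-130,-32,140]], "yaw": [0,0,0,0,0,0,0,0], "gripper": [1,1,1,1,1,1,1,1]}}

```text
clock: 3.88
eef_pos: [420.7, -344.1, 89.2]
tool_rot: [-3.135, -0.005, 1.544]
force: [0.4, -0.1, 0.5]
width: 84.9
```

Emit:
{"op": "step_arm", "data": {"linear": [[0,0,0],[0,0,0]], "yaw": [0,0], "gripper": [1,1]}}

```text
clock: 4.05
eef_pos: [424.4, -346.5, 94.6]
tool_rot: [3.139, 0.002, 1.544]
force: [1.2, 0.5, 0.0]
width: 85.3
```

Run:
```python
from wf import *
s=st(); snap('wrist','w2.png')
im,W,H,S,V,ok=ana('w2.png'); X,Y,Z=W[...,0],W[...,1],W[...,2]
org=ok&(H>3)&(H<16)&(S>180)&(V>120)&(X>350)&(X<560)&(Y<-300)&(Y>-410)
P=W[org&(Z>28)]; print('handle',len(P),rect(P),np.median(P,0))
```

```text
{'clock': 4.05, 'eef_pos': [424.357, -346.541, 94.584], 'tool_rot': [3.139, 0.002, 1.544], 'force': [1.181, 0.488, 0.029], 'torque': [0.007, -0.013, -0.027], 'width': 85.275, 'qpos': [0.626, 0.679, 0.011, 1.927, -0.014, 0.533, 2.191]}
handle 3708 (array([ 422. , -348.5]), array([23.1, 90. ]), 88.03) [ 416.51127674 -348.22829816   32.90518184]
```

View pics/w2.png

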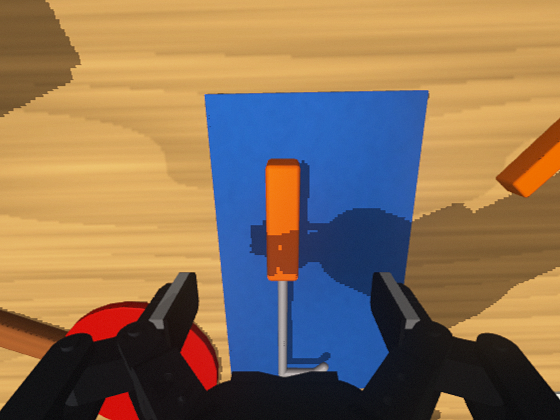

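Emit:
{"op": "step_arm", "data": {"linear": [[-2,-2,35],[-2,-2,55],[-2,-2,64],[-2,-2,64],[-2,-2,64]], "yaw": [0,0,0,0,0], "gripper": [1,1,1,1,1]}}

```text
clock: 4.52
eef_pos: [421.9, -348.3, 30.3]
tool_rot: [3.14, 0.001, 1.544]
force: [-0.1, -0.5, 0.2]
width: 85.5
```

Emit:
{"op": "step_arm", "data": {"linear": [[0,0,0],[0,0,0],[0,0,0],[0,0,0],[0,0,0],[0,0,0],[0,0,0],[0,0,0]], "yaw": [0,0,0,0,0,0,0,0], "gripper": [0,-0.5,-1,-1,-1,-1,-1,-1]}}

```text
clock: 5.18
eef_pos: [421.4, -348.1, 29.9]
tool_rot: [3.141, 0.0, 1.544]
force: [-0.3, 0.1, 6.1]
width: 21.4
```

Emit:
{"op": "step_arm", "data": {"linear": [[0,0,-15],[0,0,-45],[0,0,-80],[0,0,-80],[0,0,-80]], "yaw": [0,0,0,0,0], "gripper": [-1,-1,-1,-1,-1]}}

```text
clock: 5.6
eef_pos: [422.1, -348.8, 110.9]
tool_rot: [3.138, 0.002, 1.544]
force: [0.1, -0.8, -2.2]
width: 21.7
```

Emit:
{"op": "step_arm", "data": {"linear": [[245,11,0],[245,11,0],[245,11,0],[245,11,0],[245,11,0],[245,11,0],[245,11,0],[245,11,0]], "yaw": [-0.01,-0.02,-0.037,-0.037,-0.037,-0.037,-0.037,-0.037], "gripper": [-1,-1,-1,-1,-1,-1,-1,-1]}}

```text
clock: 6.27
eef_pos: [438.0, -100.1, 108.2]
tool_rot: [-3.139, -0.001, 1.587]
force: [0.2, -0.9, -1.0]
width: 21.7
```

Run:
```python
from h import *
st(); snap('wrist','w3.png'); snap('side','s3.png');snap('scene','c3.png');
```

```text
{'clock': 6.267, 'eef_pos': [437.995, -100.145, 108.16], 'tool_rot': [-3.139, -0.001, 1.587], 'force': [0.224, -0.862, -1.009], 'torque': [-0.089, 0.092, 0.001], 'width': 21.737, 'qpos': [0.127, 0.568, 0.051, 2.174, -0.073, 0.404, 1.825]}
```

View pics/w3.png

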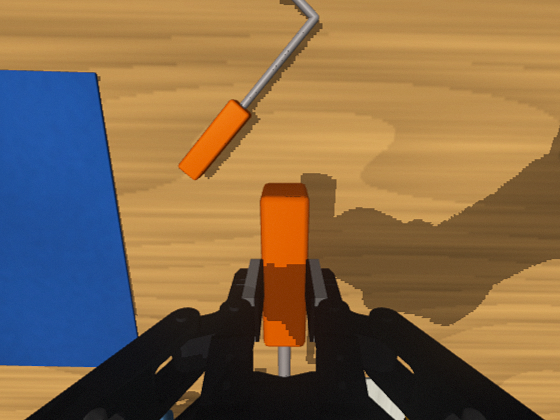

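View pics/s3.png

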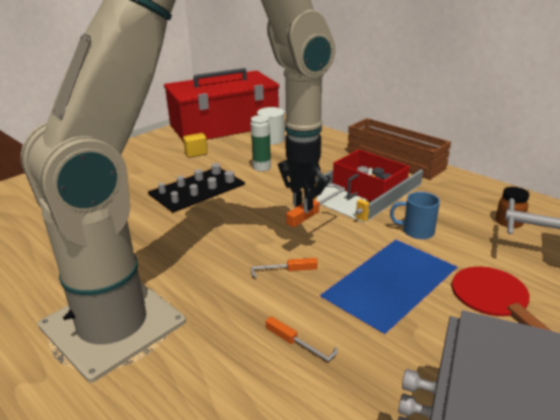

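View pics/c3.png

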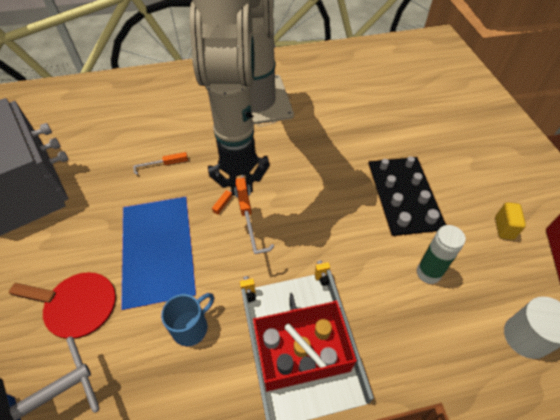

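The hook is held level, and in the scene view its arm is at about (262,248). I'll measure the held hook against the TCP, and the bin.

Emit:
{"op": "step_arm", "data": {"linear": [[0,0,0],[0,0,0]], "yaw": [0,0], "gripper": [-1,-1]}}

```text
clock: 6.58
eef_pos: [438.3, -104.8, 109.0]
tool_rot: [-3.141, 0.0, 1.578]
force: [0.1, -0.4, -1.0]
width: 21.6
```

Run:
```python
from wf import *
s=st(); t=s['eef_pos']
for n in ('scene','side'):
    snap(n,n+'4.png'); im,W,H,S,V,ok=ana(n+'4.png'); X,Y,Z=W[...,0],W[...,1],W[...,2]
    P=W[ok&(X>t[0]+50)&(X<t[0]+170)&(Y>t[1]-25)&(Y<t[1]+60)&(Z>70)&(Z<130)&(S<110)]
    print(n,len(P),(P.min(0)-t).round(1),(P.max(0)-t).round(1))
    r=P[P[:,0]<t[0]+135]; 
    print('rod y-fit',np.polyfit(r[:,0]-t[0],r[:,1]-t[1],1).round(4),'z-fit',np.polyfit(r[:,0]-t[0],r[:,2],1).round(4))
    a=P[(P[:,1]>t[1]+8)&(P[:,1]<t[1]+28)]; print('arm',len(a),(a.mean(0)-t).round(1),np.percentile(a[:,0]-t[0],[5,95]).round(1), 'z-y fit',np.polyfit(a[:,1]-t[1],a[:,2],1).round(3))
    o=ok&(H>3)&(H<16)&(S>180)&(V>110)&(abs(X-t[0])<60)&(abs(Y-t[1])<40)&(Z>70)&(Z<140); Q=W[o]; print('handle',rect(Q),np.percentile(Q[:,2],[2,50,98]).round(1))
    print('bar')
    b=ok&(X>672)&(X<700)&(Y>-75)&(Y<-25)&(Z>12)&(Z<72)&(V<110); B=W[b]
    for lo,hi in ((12,25),(25,35),(35,45),(45,55),(55,72)):
        q=B[(B[:,2]>=lo)&(B[:,2]<hi)]; 
        if len(q): print(lo,len(q),q.mean(0).round(1),q.min(0).round(1),q.max(0).round(1))
```

```text
{'clock': 6.583, 'eef_pos': [438.304, -104.801, 108.986], 'tool_rot': [-3.141, 0.0, 1.578], 'force': [0.051, -0.367, -1.037], 'torque': [-0.01, 0.019, -0.005], 'width': 21.623, 'qpos': [0.134, 0.567, 0.054, 2.173, -0.072, 0.404, 1.825]}
scene 230 [ 50.3  -4.2 -15.3] [156.5  40.2  -5.5]
rod y-fit [ 0.0037 -0.7302] z-fit [-1.080000e-02  1.009741e+02]
arm 39 [152.6  17.8  -9.8] [148.8 155.2] z-y fit [-1.2000e-02  9.9399e+01]
handle (array([ 441.6, -105.4]), array([90.5, 22.9]), 0.53) [ 93.6 112.4 116. ]
bar
12 7 [690.7 -49.4  18.6] [688.4 -50.3  15.4] [695.  -48.5  24.2]
25 1 [687.9 -50.2  27.8] [687.9 -50.2  27.8] [687.9 -50.2  27.8]
35 2 [689.4 -50.7  39.2] [689.  -50.7  37.4] [689.7 -50.6  41. ]
55 14 [695.  -50.2  70.4] [687.7 -53.2  68. ] [699.7 -47.   72. ]
side 144 [ 57.   -7.1 -18.7] [152.3  38.6  -7.3]
rod y-fit [ 0.0151 -4.7318] z-fit [-2.0400e-02  9.9474e+01]
arm 20 [146.9  17.7 -12.2] [144.2 149.4] z-y fit [2.7000e-02 9.6304e+01]
handle (array([ 435. , -112.3]), array([34.6, 90.4]), 80.04) [ 85.5 101.9 113.7]
bar
12 18 [684.6 -51.9  16.8] [677.3 -54.4  12.5] [698.2 -47.7  23.9]
25 10 [682.5 -52.8  29.1] [678.9 -55.8  26.1] [685.8 -48.7  33.8]
35 11 [682.  -52.6  40. ] [676.2 -55.8  36.1] [687.4 -47.6  43.4]
45 11 [682.4 -51.3  50.4] [680.3 -55.   46. ] [684.1 -47.   54.7]
55 28 [687.3 -51.8  65.2] [679.3 -55.6  56.1] [699.2 -47.2  71.5]
```

Emit:
{"op": "step_arm", "data": {"linear": [[0,10,25],[0,25,50],[0,45,58],[0,60,58],[0,80,58],[-1,80,58],[-1,80,58]], "yaw": [0,0,0,0,0,0,0], "gripper": [-1,-1,-1,-1,-1,-1,-1]}}

```text
clock: 7.27
eef_pos: [519.5, -104.1, 51.0]
tool_rot: [3.141, 0.0, 1.58]
force: [-0.3, 0.3, -1.0]
width: 21.5
```

Run:
```python
from h import *
st(); a=snap('side','s5.png')['frame'][:,:,::-1];b=snap('scene','c5.png')['frame'][:,:,::-1]; 
A=cv2.resize(a[120:270,250:450],(800,600),interpolation=cv2.INTER_CUBIC);cv2.imwrite('pics/s5z.png',A)
B=cv2.resize(b[190:340,190:390],(800,600),interpolation=cv2.INTER_CUBIC);cv2.imwrite('pics/c5z.png',B)
```

```text
{'clock': 7.267, 'eef_pos': [519.461, -104.081, 51.013], 'tool_rot': [3.141, 0.0, 1.58], 'force': [-0.253, 0.3, -1.04], 'torque': [-0.013, 0.048, -0.008], 'width': 21.544, 'qpos': [0.112, 0.74, 0.05, 1.994, -0.085, 0.409, 1.807]}
```

View pics/s5z.png

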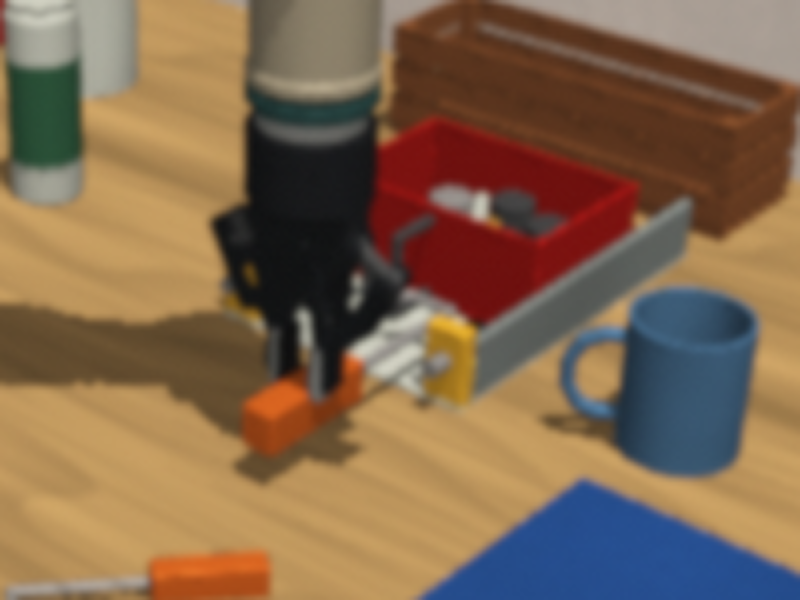

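View pics/c5z.png

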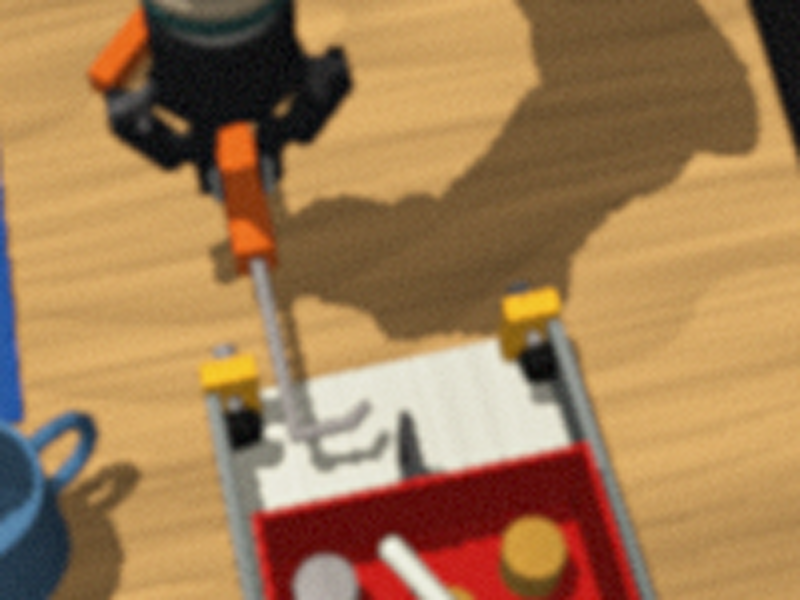

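The hook lies between the posts with its tip (zoom 365,408) clear to the left of the bar (410,440). Next I move forward.

Emit:
{"op": "step_arm", "data": {"linear": [[0,10,0],[0,20,0],[0,30,0],[0,39,0],[0,39,0],[0,39,0]], "yaw": [0,0,0,0,0,0], "gripper": [-1,-1,-1,-1,-1,-1]}}

```text
clock: 7.87
eef_pos: [557.1, -103.1, 51.1]
tool_rot: [-3.141, -0.0, 1.581]
force: [0.1, -0.0, -1.0]
width: 21.6
```

Run:
```python
from h import *
st(); a=snap('side','s6.png')['frame'][:,:,::-1];b=snap('scene','c6.png')['frame'][:,:,::-1]; 
A=cv2.resize(a[140:220,300:407],(800,600),interpolation=cv2.INTER_CUBIC);cv2.imwrite('pics/s6z.png',A)
B=cv2.resize(b[240:330,230:350],(800,600),interpolation=cv2.INTER_CUBIC);cv2.imwrite('pics/c6z.png',B)
```

```text
{'clock': 7.867, 'eef_pos': [557.062, -103.132, 51.126], 'tool_rot': [-3.141, -0.0, 1.581], 'force': [0.083, -0.017, -1.03], 'torque': [-0.041, 0.097, -0.031], 'width': 21.618, 'qpos': [0.097, 0.771, 0.057, 1.891, -0.086, 0.482, 1.795]}
```

View pics/s6z.png

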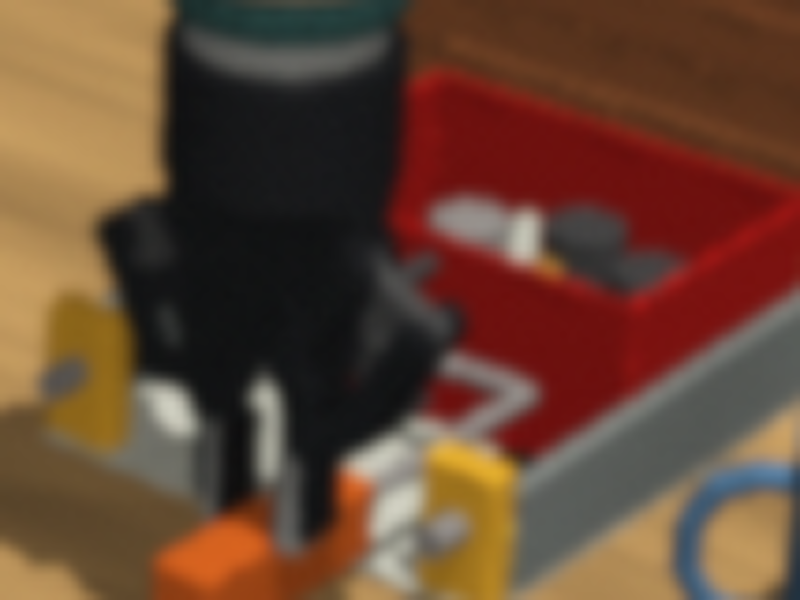

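View pics/c6z.png

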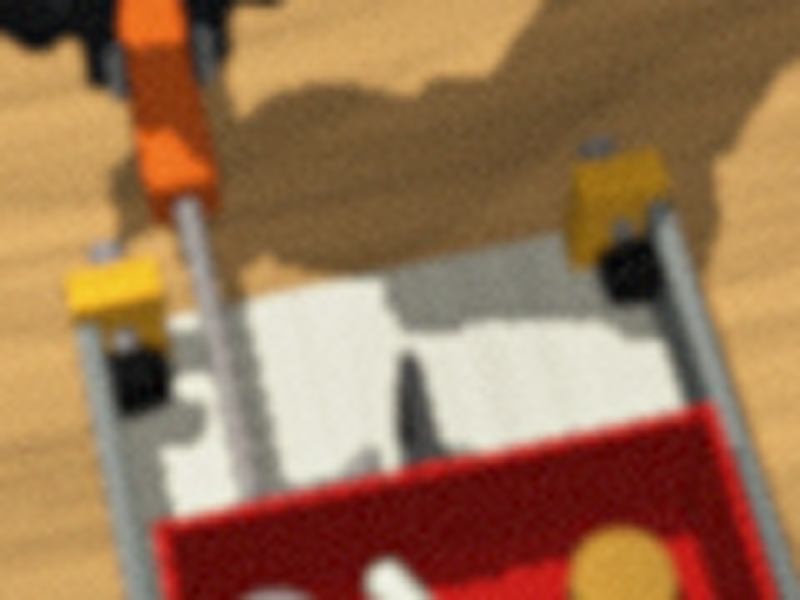

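Emit:
{"op": "step_arm", "data": {"linear": [[4,0,0],[8,0,0],[12,0,0],[16,0,0],[16,0,0]], "yaw": [0,0,0,0,0], "gripper": [-1,-1,-1,-1,-1]}}

```text
clock: 8.38
eef_pos: [557.4, -85.3, 51.2]
tool_rot: [-3.141, -0.001, 1.583]
force: [0.2, -0.1, -1.1]
width: 21.5
```

Emit:
{"op": "step_arm", "data": {"linear": [[4,0,0],[8,0,0],[12,0,0],[16,0,0],[19,0,0],[19,0,0],[19,0,0]], "yaw": [0,0,0,0,0,0,0], "gripper": [-1,-1,-1,-1,-1,-1,-1]}}

```text
clock: 8.97
eef_pos: [557.3, -67.8, 51.2]
tool_rot: [-3.142, -0.0, 1.581]
force: [-0.8, -0.3, -1.8]
width: 21.3
```

Run:
```python
from h import *
st(); a=snap('side','s7.png')['frame'][:,:,::-1];b=snap('scene','c7.png')['frame'][:,:,::-1]; 
A=cv2.resize(a[140:220,300:407],(800,600),interpolation=cv2.INTER_CUBIC);cv2.imwrite('pics/s7z.png',A)
B=cv2.resize(b[240:330,230:350],(800,600),interpolation=cv2.INTER_CUBIC);cv2.imwrite('pics/c7z.png',B)
```

```text
{'clock': 8.967, 'eef_pos': [557.333, -67.813, 51.198], 'tool_rot': [-3.142, -0.0, 1.581], 'force': [-0.795, -0.287, -1.846], 'torque': [-0.009, 0.094, 0.017], 'width': 21.304, 'qpos': [0.03, 0.767, 0.065, 1.906, -0.099, 0.472, 1.746]}
```

View pics/s7z.png

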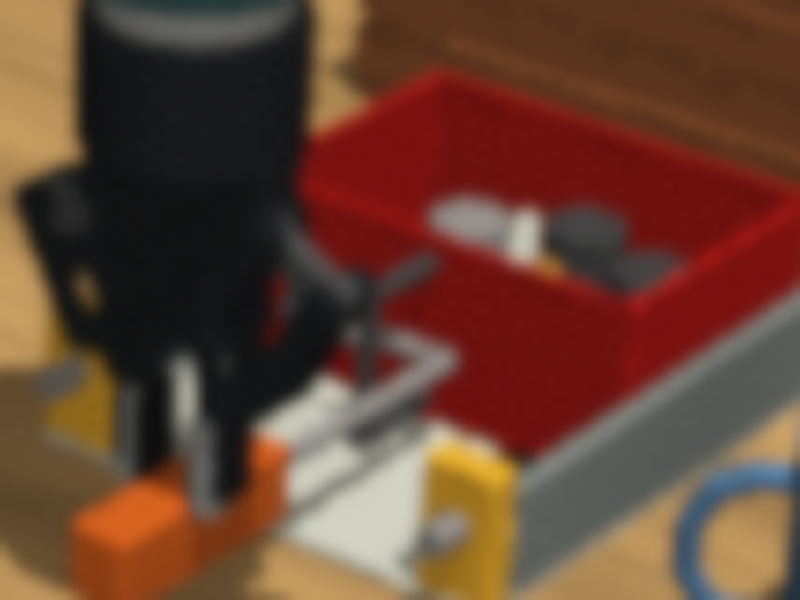

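View pics/c7z.png

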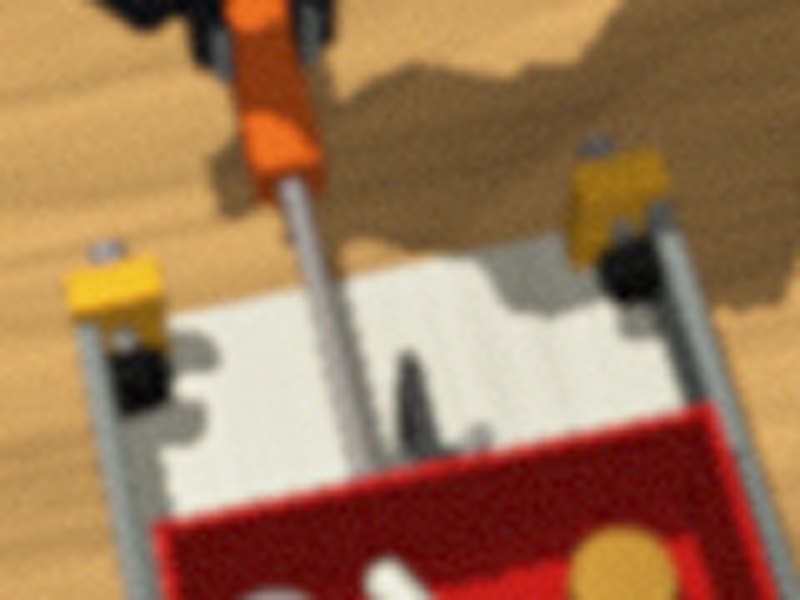

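The arm is behind the bar. I'll estimate roughly where the bumper faces are, then pull.

Run:
```python
from wf import *
for f in ('c7.png','scene0.png'):
    im,W,H,S,V,ok=ana(f); X,Y,Z=W[...,0],W[...,1],W[...,2]
    for lo,hi in ((-152,-115),(15,45)):
        P=W[ok&(V<60)&(X>636)&(X<685)&(Y>lo)&(Y<hi)&(Z>15)&(Z<52)]; print(f,len(P),np.percentile(P,[5,50,95,99],axis=0).round(1).tolist())
```

```text
c7.png 66 [[654.0, -135.3, 26.4], [662.3, -128.7, 42.9], [664.3, -121.7, 46.3], [664.6, -120.7, 47.3]]
c7.png 79 [[652.1, 23.9, 25.3], [660.7, 32.9, 41.6], [663.5, 41.4, 46.3], [665.2, 42.0, 47.6]]
scene0.png 71 [[653.5, -135.7, 28.0], [662.4, -128.7, 42.4], [664.6, -121.4, 46.7], [664.8, -120.3, 47.6]]
scene0.png 75 [[652.8, 24.7, 22.1], [660.7, 33.3, 40.5], [663.6, 41.7, 46.4], [666.7, 41.9, 46.6]]
```

Emit:
{"op": "step_arm", "data": {"linear": [[0,-3,0],[0,-6,0],[0,-9,0],[0,-12,0],[0,-12,0]], "yaw": [0,0,0,0,0], "gripper": [-1,-1,-1,-1,-1]}}

```text
clock: 9.48
eef_pos: [544.1, -68.3, 51.1]
tool_rot: [-3.14, -0.0, 1.581]
force: [-0.0, 0.1, -1.6]
width: 21.8
```

Emit:
{"op": "step_arm", "data": {"linear": [[0,-1,0],[0,-2,0],[0,-3,0],[0,-4,0],[0,-5,0],[0,-6,0],[0,-7,0],[0,-8,0]], "yaw": [0,0,0,0,0,0,0,0], "gripper": [-1,-1,-1,-1,-1,-1,-1,-1]}}

```text
clock: 10.15
eef_pos: [537.6, -68.3, 51.3]
tool_rot: [3.141, 0.0, 1.581]
force: [0.9, 0.2, -1.9]
width: 21.7
```

Emit:
{"op": "step_arm", "data": {"linear": [[0,-2,0],[0,-4,0],[0,-6,0],[0,-8,0],[0,-10,0],[0,-12,0],[0,-14,0],[0,-16,0]], "yaw": [0,0,0,0,0,0,0,0], "gripper": [-1,-1,-1,-1,-1,-1,-1,-1]}}

```text
clock: 10.82
eef_pos: [521.1, -68.5, 51.2]
tool_rot: [-3.142, -0.0, 1.581]
force: [1.3, -0.3, -2.3]
width: 21.5
```

Run:
```python
from wf import *
st(); snap('scene','c8.png')
im,W,H,S,V,ok=ana('c8.png'); X,Y,Z=W[...,0],W[...,1],W[...,2]
P=W[ok&((H<4)|(H>174))&(S>150)&(X>620)&(X<880)&(Y>-150)&(Y<60)&(Z>70)]; print(rect(P))
```

```text
{'clock': 10.817, 'eef_pos': [521.099, -68.456, 51.199], 'tool_rot': [-3.142, -0.0, 1.581], 'force': [1.336, -0.32, -2.269], 'torque': [0.025, -0.27, -0.005], 'width': 21.487, 'qpos': [0.039, 0.737, 0.058, 2.005, -0.099, 0.402, 1.754]}
(array([761. , -49.6]), array([169.4, 120.6]), 89.73)
```

Emit:
{"op": "step_arm", "data": {"linear": [[0,-2,0],[0,-5,0],[0,-8,0],[0,-11,0],[0,-14,0],[0,-17,0],[0,-20,0],[0,-22,0]], "yaw": [0,0,0,0,0,0,0,0], "gripper": [-1,-1,-1,-1,-1,-1,-1,-1]}}

```text
clock: 11.53
eef_pos: [498.8, -68.7, 51.2]
tool_rot: [-3.141, -0.0, 1.581]
force: [1.0, -0.3, -2.7]
width: 21.7
```

Emit:
{"op": "step_arm", "data": {"linear": [[0,-0.8,0],[0,-1.6,0],[0,-2.4,0],[0,-3.2,0],[0,-4,0],[0,-4,0]], "yaw": [0,0,0,0,0,0], "gripper": [-1,-1,-1,-1,-1,-1]}}

```text
clock: 12.03
eef_pos: [495.1, -68.7, 51.2]
tool_rot: [-3.141, -0.0, 1.581]
force: [1.1, 0.5, -0.7]
width: 21.5
```

Emit:
{"op": "step_arm", "data": {"linear": [[0,-0.5,0],[0,-1,0],[0,-1.5,0],[0,-2,0]], "yaw": [0,0,0,0], "gripper": [-1,-1,-1,-1]}}

```text
clock: 12.37
eef_pos: [493.3, -68.7, 51.2]
tool_rot: [3.142, -0.0, 1.581]
force: [1.5, -0.4, -1.6]
width: 21.6
```

Emit:
{"op": "step_arm", "data": {"linear": [[0,-0.5,0],[0,-1,0],[0,-1,0]], "yaw": [0,0,0], "gripper": [-1,-1,-1]}}

```text
clock: 12.62
eef_pos: [492.1, -68.7, 51.2]
tool_rot: [-3.141, -0.0, 1.581]
force: [0.7, -0.5, -1.8]
width: 21.5
```

Emit:
{"op": "step_arm", "data": {"linear": [[0,-0.5,0],[0,-1,0],[0,-1,0]], "yaw": [0,0,0], "gripper": [-1,-1,-1]}}

```text
clock: 12.87
eef_pos: [491.2, -68.7, 51.2]
tool_rot: [-3.141, -0.0, 1.581]
force: [1.4, -0.1, -1.3]
width: 21.3
```

Run:
```python
from wf import *
st(); snap('scene','c9.png')
im,W,H,S,V,ok=ana('c9.png'); X,Y,Z=W[...,0],W[...,1],W[...,2]
P=W[ok&((H<4)|(H>174))&(S>150)&(X>620)&(X<880)&(Y>-150)&(Y<60)&(Z>70)]; print(rect(P))
```

```text
{'clock': 12.867, 'eef_pos': [491.152, -68.742, 51.19], 'tool_rot': [-3.141, -0.0, 1.581], 'force': [1.379, -0.082, -1.31], 'torque': [0.045, -0.21, -0.054], 'width': 21.279, 'qpos': [0.048, 0.715, 0.051, 2.084, -0.1, 0.345, 1.762]}
(array([731.1, -49.7]), array([170. , 120.5]), 89.78)
```

Emit:
{"op": "step_arm", "data": {"linear": [[0,-0.5,0],[0,-1,0],[0,-1.5,0],[0,-1.5,0]], "yaw": [0,0,0,0], "gripper": [-1,-1,-1,-1]}}

```text
clock: 13.25
eef_pos: [489.6, -68.8, 51.2]
tool_rot: [-3.141, -0.0, 1.581]
force: [0.8, -0.8, -1.7]
width: 21.5
```

Emit:
{"op": "step_arm", "data": {"linear": [[0,-0.4,0],[0,-0.8,0],[0,-0.8,0]], "yaw": [0,0,0], "gripper": [-1,-1,-1]}}

```text
clock: 13.5
eef_pos: [488.9, -68.8, 51.2]
tool_rot: [-3.141, -0.0, 1.581]
force: [1.9, -0.6, -1.3]
width: 21.6
```

Emit:
{"op": "step_arm", "data": {"linear": [[0,-0.4,0],[0,-0.7,0],[0,-0.7,0]], "yaw": [0,0,0], "gripper": [-1,-1,-1]}}

```text
clock: 13.75
eef_pos: [488.2, -68.8, 51.2]
tool_rot: [-3.141, -0.0, 1.581]
force: [1.3, 0.8, -2.0]
width: 21.5
```

Emit:
{"op": "step_arm", "data": {"linear": [[0,-0.4,0],[0,-0.7,0],[0,-0.7,0]], "yaw": [0,0,0], "gripper": [-1,-1,-1]}}

```text
clock: 14.0
eef_pos: [487.5, -68.8, 51.2]
tool_rot: [-3.141, -0.0, 1.581]
force: [2.1, 0.3, -0.8]
width: 21.2
```

Emit:
{"op": "step_arm", "data": {"linear": [[0,-0.3,0],[0,-0.6,0],[0,-0.6,0]], "yaw": [0,0,0], "gripper": [-1,-1,-1]}}

```text
clock: 14.25
eef_pos: [486.9, -68.8, 51.2]
tool_rot: [-3.141, -0.0, 1.581]
force: [0.9, -0.4, -0.8]
width: 21.2
```

Emit:
{"op": "step_arm", "data": {"linear": [[0,-0.3,0],[0,-0.6,0],[0,-0.6,0]], "yaw": [0,0,0], "gripper": [-1,-1,-1]}}

```text
clock: 14.5
eef_pos: [486.3, -68.8, 51.2]
tool_rot: [-3.141, -0.0, 1.581]
force: [1.1, 0.0, -1.6]
width: 21.9
```

Emit:
{"op": "step_arm", "data": {"linear": [[0,-0.3,0],[0,-0.6,0],[0,-0.6,0]], "yaw": [0,0,0], "gripper": [-1,-1,-1]}}

```text
clock: 14.75
eef_pos: [485.7, -68.8, 51.2]
tool_rot: [-3.141, -0.0, 1.581]
force: [1.4, -0.4, -1.7]
width: 21.8
```

Emit:
{"op": "step_arm", "data": {"linear": [[0,-0.3,0],[0,-0.6,0],[0,-0.6,0]], "yaw": [0,0,0], "gripper": [-1,-1,-1]}}

```text
clock: 15.0
eef_pos: [485.1, -68.8, 51.2]
tool_rot: [-3.141, -0.0, 1.581]
force: [1.9, 0.3, -1.1]
width: 21.3
```

Emit:
{"op": "step_arm", "data": {"linear": [[0,-0.3,0],[0,-0.5,0],[0,-0.5,0]], "yaw": [0,0,0], "gripper": [-1,-1,-1]}}

```text
clock: 15.25
eef_pos: [484.6, -68.8, 51.2]
tool_rot: [-3.141, -0.0, 1.581]
force: [0.9, -0.5, -2.7]
width: 21.3
```

Run:
```python
from wf import *
st(); b=snap('scene','c10.png')['frame'][:,:,::-1]
im,W,H,S,V,ok=ana('c10.png'); X,Y,Z=W[...,0],W[...,1],W[...,2]
P=W[ok&((H<4)|(H>174))&(S>150)&(X>620)&(X<880)&(Y>-150)&(Y<60)&(Z>70)]; print(rect(P))
cv2.imwrite('pics/c10z.png',cv2.resize(b[240:330,230:350],(800,600),interpolation=cv2.INTER_CUBIC))
```

```text
{'clock': 15.25, 'eef_pos': [484.631, -68.793, 51.185], 'tool_rot': [-3.141, -0.0, 1.581], 'force': [0.914, -0.5, -2.661], 'torque': [0.002, -0.28, -0.044], 'width': 21.332, 'qpos': [0.05, 0.711, 0.05, 2.101, -0.1, 0.332, 1.763]}
(array([724.9, -49.8]), array([170.5, 121.1]), 89.72)
```

View pics/c10z.png

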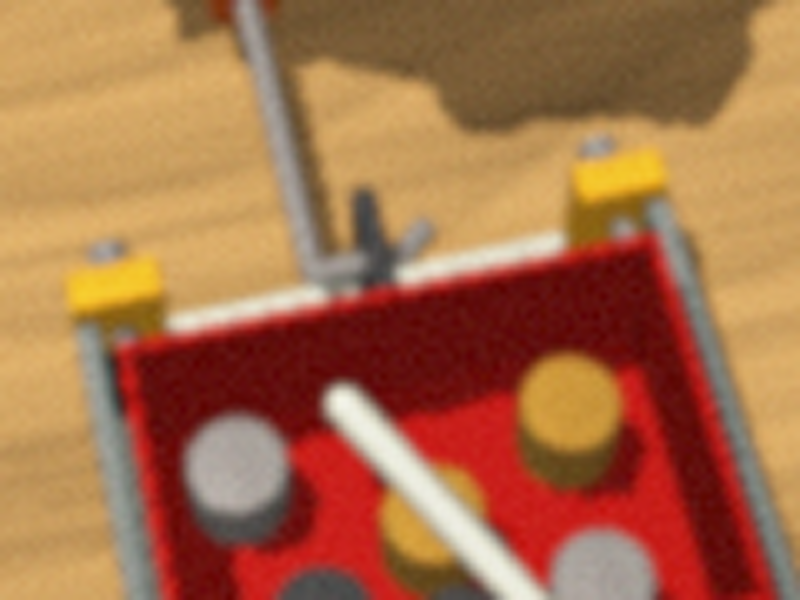

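The bin is nearly at the bumpers, and the arm is clearly behind the bar (zoom 370,260). I'll keep creeping.

Emit:
{"op": "step_arm", "data": {"linear": [[0,-0.2,0],[0,-0.5,0],[0,-0.5,0]], "yaw": [0,0,0], "gripper": [-1,-1,-1]}}

```text
clock: 15.55
eef_pos: [484.4, -68.9, 51.2]
tool_rot: [3.141, 0.0, 1.581]
force: [1.7, 0.3, -1.4]
width: 21.5
```

Emit:
{"op": "step_arm", "data": {"linear": [[0,-0.2,0],[0,-0.5,0],[0,-0.5,0]], "yaw": [0,0,0], "gripper": [-1,-1,-1]}}

```text
clock: 15.8
eef_pos: [483.8, -68.9, 51.2]
tool_rot: [3.141, 0.0, 1.581]
force: [1.0, 0.2, -1.9]
width: 21.4
```

Emit:
{"op": "step_arm", "data": {"linear": [[0,-0.2,0],[0,-0.5,0],[0,-0.5,0]], "yaw": [0,0,0], "gripper": [-1,-1,-1]}}

```text
clock: 16.05
eef_pos: [483.6, -68.9, 51.3]
tool_rot: [3.141, 0.0, 1.581]
force: [2.6, 0.4, -1.6]
width: 21.7
```

Emit:
{"op": "step_arm", "data": {"linear": [[0,-0.15,0],[0,-0.3,0],[0,-0.3,0]], "yaw": [0,0,0], "gripper": [-1,-1,-1]}}

```text
clock: 16.3
eef_pos: [483.5, -68.9, 51.3]
tool_rot: [3.14, 0.0, 1.581]
force: [3.7, -0.0, -0.8]
width: 21.7
```

Emit:
{"op": "step_arm", "data": {"linear": [[0,-0.15,0],[0,-0.3,0],[0,-0.3,0]], "yaw": [0,0,0], "gripper": [-1,-1,-1]}}

```text
clock: 16.55
eef_pos: [483.4, -68.8, 51.3]
tool_rot: [3.14, 0.0, 1.581]
force: [4.9, -0.2, -1.6]
width: 21.4
```

Landed: the force is climbing at about 4 N per mm commanded.

Emit:
{"op": "step_arm", "data": {"linear": [[0,-0.3,0],[0,-0.6,0],[0,-0.8,0],[0,-0.8,0]], "yaw": [0,0,0,0], "gripper": [-1,-1,-1,-1]}}

```text
clock: 16.88
eef_pos: [483.3, -68.8, 51.4]
tool_rot: [3.139, 0.0, 1.581]
force: [6.7, 0.8, -2.2]
width: 21.6
```

Emit:
{"op": "step_arm", "data": {"linear": [[0,-0.2,0],[0,-0.4,0],[0,-0.4,0],[0,-0.4,0]], "yaw": [0,0,0,0], "gripper": [-1,-1,-1,-1]}}

```text
clock: 17.22
eef_pos: [483.3, -68.8, 51.5]
tool_rot: [3.138, 0.0, 1.581]
force: [6.4, 0.5, -2.2]
width: 21.5
```

Emit:
{"op": "step_arm", "data": {"linear": [[0,-0.3,0],[0,-0.6,0],[0,-0.6,0],[0,-0.6,0]], "yaw": [0,0,0,0], "gripper": [-1,-1,-1,-1]}}

```text
clock: 17.55
eef_pos: [483.3, -68.8, 51.6]
tool_rot: [3.137, 0.0, 1.581]
force: [7.6, -0.7, -3.3]
width: 21.6
```

Emit:
{"op": "step_arm", "data": {"linear": [[0,-0.3,0],[0,-0.6,0],[0,-0.6,0],[0,-0.6,0]], "yaw": [0,0,0,0], "gripper": [-1,-1,-1,-1]}}

```text
clock: 17.88
eef_pos: [483.3, -68.8, 51.7]
tool_rot: [3.136, 0.0, 1.581]
force: [8.2, 0.2, -2.2]
width: 21.6
```

Emit:
{"op": "step_arm", "data": {"linear": [[0,-0.4,0],[0,-0.8,0],[0,-1,0],[0,-1,0]], "yaw": [0,0,0,0], "gripper": [-1,-1,-1,-1]}}

```text
clock: 18.22
eef_pos: [483.2, -68.8, 51.8]
tool_rot: [3.134, 0.001, 1.581]
force: [9.3, 0.7, -3.7]
width: 21.4
```

Run:
```python
from wf import *
st(); b=snap('scene','c11.png')['frame'][:,:,::-1]; st(); a=snap('side','s11.png')['frame'][:,:,::-1]; st()
im,W,H,S,V,ok=ana('c11.png'); X,Y,Z=W[...,0],W[...,1],W[...,2]
P=W[ok&((H<4)|(H>174))&(S>150)&(X>620)&(X<880)&(Y>-150)&(Y<60)&(Z>70)]; print(rect(P))
cv2.imwrite('pics/c11z.png',cv2.resize(b[240:330,230:350],(800,600),interpolation=cv2.INTER_CUBIC))
cv2.imwrite('pics/s11z.png',cv2.resize(a[140:230,280:400],(800,600),interpolation=cv2.INTER_CUBIC))
```

```text
{'clock': 18.217, 'eef_pos': [483.235, -68.793, 51.833], 'tool_rot': [3.134, 0.001, 1.581], 'force': [9.27, 0.734, -3.654], 'torque': [0.082, -1.904, -0.052], 'width': 21.377, 'qpos': [0.052, 0.707, 0.048, 2.112, -0.1, 0.318, 1.765]}
{'clock': 18.267, 'eef_pos': [483.207, -68.818, 51.838], 'tool_rot': [3.134, 0.001, 1.581], 'force': [10.005, 0.72, -3.473], 'torque': [0.119, -1.931, -0.07], 'width': 21.594, 'qpos': [0.052, 0.707, 0.048, 2.112, -0.1, 0.318, 1.765]}
{'clock': 18.317, 'eef_pos': [483.229, -68.785, 51.825], 'tool_rot': [3.134, 0.001, 1.582], 'force': [10.221, 0.972, -2.713], 'torque': [0.13, -1.904, -0.088], 'width': 21.4, 'qpos': [0.052, 0.707, 0.048, 2.112, -0.1, 0.318, 1.765]}
(array([724.1, -49.1]), array([119.8, 170.2]), 0.38)
```

View pics/c11z.png

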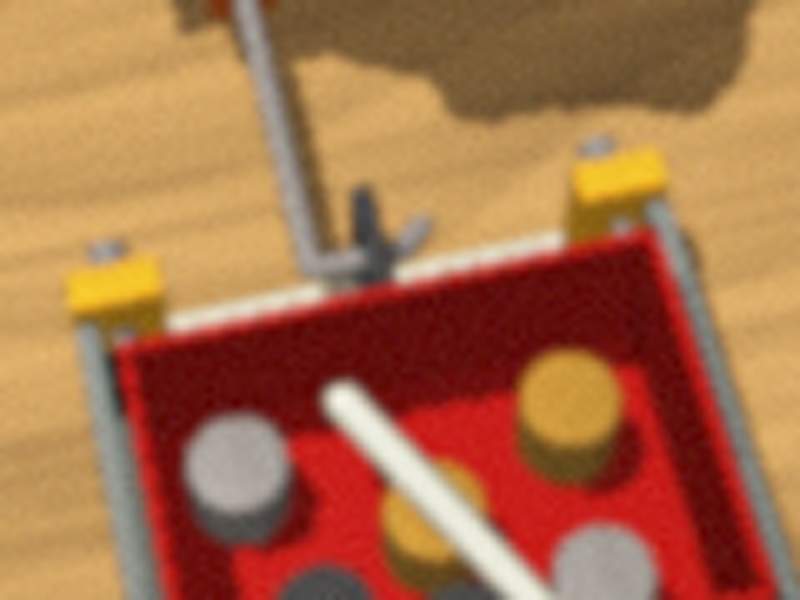

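View pics/s11z.png

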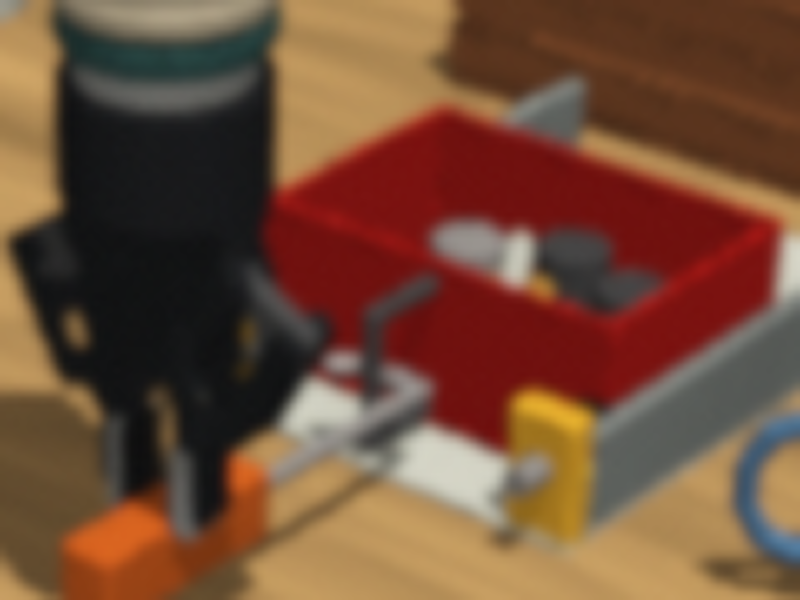

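The bin has turned to 0.38°, which matches the lane, so it is square. I'll add a little more and hold.

Emit:
{"op": "step_arm", "data": {"linear": [[0,-0.4,0],[0,-0.8,0],[0,-0.9,0],[0,-0.9,0]], "yaw": [0,0,0,0], "gripper": [-1,-1,-1,-1]}}

```text
clock: 18.65
eef_pos: [483.2, -68.8, 52.0]
tool_rot: [3.132, 0.001, 1.582]
force: [9.8, 0.1, -4.2]
width: 21.4
```

Emit:
{"op": "step_arm", "data": {"linear": [[0,0,0],[0,0,0]], "yaw": [0,0], "gripper": [-1,-1]}}

```text
clock: 18.82
eef_pos: [483.2, -68.8, 51.9]
tool_rot: [3.132, 0.001, 1.582]
force: [10.1, 0.9, -3.9]
width: 21.9
```

Emit:
{"op": "step_arm", "data": {"linear": [[0,-0.4,0],[0,-0.8,0],[0,-1,0],[0,-1,0]], "yaw": [0,0,0,0], "gripper": [-1,-1,-1,-1]}}

```text
clock: 19.15
eef_pos: [483.1, -68.8, 52.1]
tool_rot: [3.131, 0.001, 1.582]
force: [11.4, 1.6, -3.5]
width: 21.7
```

Run:
```python
from h import *
F=[]
for i in range(4): cams.get_image('scene'); F.append(ctrl.read_state()['force'])
print(np.round(F,1), np.mean(F,0)); st()
```

```text
[[11.3  0.8 -3.2]
 [12.3  0.7 -4.5]
 [11.3  0.4 -2.8]
 [12.1  1.1 -3.5]] [11.7520407   0.74772421 -3.49506728]
{'clock': 19.35, 'eef_pos': [483.155, -68.79, 52.128], 'tool_rot': [3.131, 0.001, 1.582], 'force': [12.078, 1.081, -3.487], 'torque': [0.145, -2.39, -0.12], 'width': 21.468, 'qpos': [0.052, 0.705, 0.047, 2.115, -0.101, 0.312, 1.765]}
```

The mean is 11.75 N, so I hold here.

Emit:
{"op": "step_arm", "data": {"linear": [[0,0,0],[0,-0.1,0],[0,-0.1,0],[0,-0.1,0],[0,-0.1,0],[0,-0.1,0],[0,-0.1,0],[0,-0.1,0]], "yaw": [0,0,0,0,0,0,0,0], "gripper": [-1,-1,-1,-1,-1,-1,-1,-1]}}

```text
clock: 20.02
eef_pos: [483.1, -68.8, 52.1]
tool_rot: [3.13, 0.001, 1.582]
force: [12.2, 0.7, -3.9]
width: 21.8
```

Emit:
{"op": "step_arm", "data": {"linear": [[0,0,0],[0,0,0],[0,0,0],[0,0,0],[0,0,0],[0,0,0],[0,0,0],[0,0,0]], "yaw": [0,0,0,0,0,0,0,0], "gripper": [-1,-1,-1,-1,-1,-1,-1,-1]}}

```text
clock: 20.68
eef_pos: [483.1, -68.8, 52.1]
tool_rot: [3.13, 0.001, 1.582]
force: [11.9, -0.1, -2.5]
width: 21.5
```

Emit:
{"op": "step_arm", "data": {"linear": [[0,0,0],[0,0,0],[0,0,0],[0,0,0],[0,0,0]], "yaw": [0,0,0,0,0], "gripper": [-1,-1,-1,-1,-1]}}

```text
clock: 21.1
eef_pos: [483.1, -68.8, 52.1]
tool_rot: [3.13, 0.001, 1.582]
force: [11.1, 1.2, -3.3]
width: 21.4
```

Run:
```python
from h import *
F=[]
for i in range(3): cams.get_image('scene'); F.append(ctrl.read_state()['force'])
print(np.round(F,1)); st()
```

```text
[[11.8  0.1 -4.1]
 [11.7  0.7 -3.3]
 [11.3  0.  -3.8]]
{'clock': 21.25, 'eef_pos': [483.141, -68.822, 52.121], 'tool_rot': [3.13, 0.001, 1.582], 'force': [11.346, 0.019, -3.758], 'torque': [0.176, -2.473, -0.085], 'width': 21.737, 'qpos': [0.052, 0.705, 0.047, 2.115, -0.101, 0.312, 1.765]}
```

Emit:
{"op": "step_arm", "data": {"linear": [[0,1.5,0],[0,3,0],[0,4.5,0],[0,6,0],[0,7.5,0],[0,9,0],[0,9,0],[0,9,0]], "yaw": [0,0,0,0,0,0,0,0], "gripper": [-1,-1,-1,-1,-1,-1,-1,-1]}}

```text
clock: 21.92
eef_pos: [484.5, -68.7, 50.8]
tool_rot: [-3.138, -0.0, 1.581]
force: [0.1, -0.1, -1.5]
width: 21.8
```

Run:
```python
from wf import *
st(); b=snap('scene','c12.png')['frame'][:,:,::-1]
im,W,H,S,V,ok=ana('c12.png'); X,Y,Z=W[...,0],W[...,1],W[...,2]
P=W[ok&((H<4)|(H>174))&(S>150)&(X>620)&(X<880)&(Y>-150)&(Y<60)&(Z>70)]; print(rect(P))
cv2.imwrite('pics/c12z.png',cv2.resize(b[240:330,230:350],(800,600),interpolation=cv2.INTER_CUBIC))
```

```text
{'clock': 21.917, 'eef_pos': [484.455, -68.669, 50.837], 'tool_rot': [-3.138, -0.0, 1.581], 'force': [0.137, -0.072, -1.546], 'torque': [-0.007, 0.008, 0.03], 'width': 21.79, 'qpos': [0.05, 0.712, 0.05, 2.099, -0.1, 0.336, 1.763]}
(array([724.1, -49.4]), array([119.7, 169.5]), 0.59)
```

View pics/c12z.png

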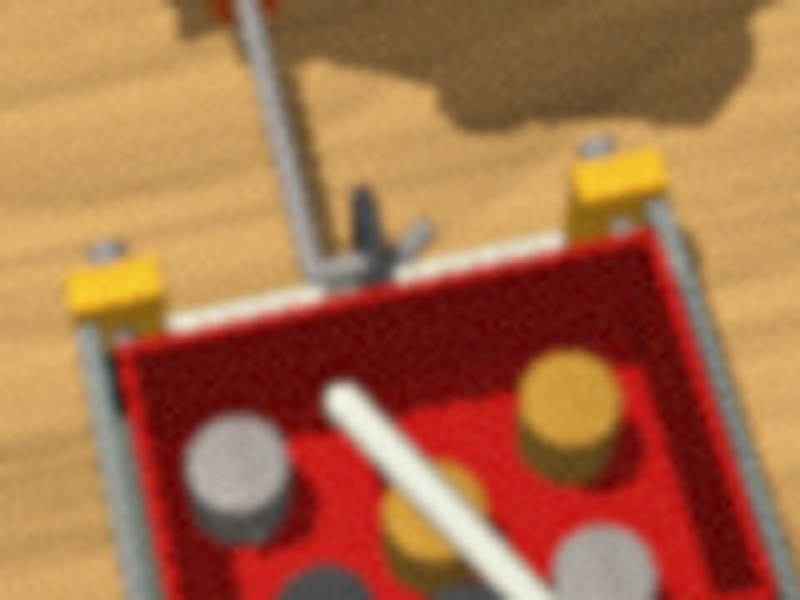

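The force is back to zero and the bin hasn't moved. I'll move forward into the middle of the gap.

Emit:
{"op": "step_arm", "data": {"linear": [[0,2,0],[0,4,0],[0,6,0],[0,8,0],[0,10,0],[0,12,0],[0,12,0],[0,12,0]], "yaw": [0,0,0,0,0,0,0,0], "gripper": [-1,-1,-1,-1,-1,-1,-1,-1]}}

```text
clock: 22.63
eef_pos: [498.3, -68.6, 51.2]
tool_rot: [3.142, -0.0, 1.581]
force: [0.2, 0.6, -1.7]
width: 21.5
```

Run:
```python
from wf import *
st(); b=snap('scene','c13.png')['frame'][:,:,::-1]; a=snap('side','s13.png')['frame'][:,:,::-1]
im,W,H,S,V,ok=ana('c13.png'); X,Y,Z=W[...,0],W[...,1],W[...,2]
P=W[ok&((H<4)|(H>174))&(S>150)&(X>620)&(X<880)&(Y>-150)&(Y<60)&(Z>70)]; print(rect(P))
im,W,H,S,V,ok=ana('s13.png'); X,Y,Z=W[...,0],W[...,1],W[...,2]
P=W[ok&(X>560)&(X<662)&(Y>-85)&(Y<-30)&(Z>25)&(Z<55)&(S<100)&(V>90)]; print(len(P),P.max(0)); q=P[P[:,1]>-60]; print(len(q), q.mean(0) if len(q) else 0)
r=P[P[:,1]<-62]; print(np.polyfit(r[:,0],r[:,2],1), r[:,0].min(), r[:,0].max())
cv2.imwrite('pics/s13z.png',cv2.resize(a[140:230,280:400],(800,600),interpolation=cv2.INTER_CUBIC))
```

```text
{'clock': 22.633, 'eef_pos': [498.334, -68.638, 51.19], 'tool_rot': [3.142, -0.0, 1.581], 'force': [0.161, 0.638, -1.662], 'torque': [-0.006, 0.032, -0.026], 'width': 21.451, 'qpos': [0.046, 0.72, 0.053, 2.065, -0.1, 0.358, 1.76]}
(array([724. , -49.3]), array([120.6, 169.4]), 0.72)
106 [659.6678781  -32.8998546   44.42405828]
26 [640.33005885 -49.7743586   36.59497716]
[9.71404874e-04 3.91815910e+01] 560.043533823796 651.0060718882646
```

View pics/s13z.png

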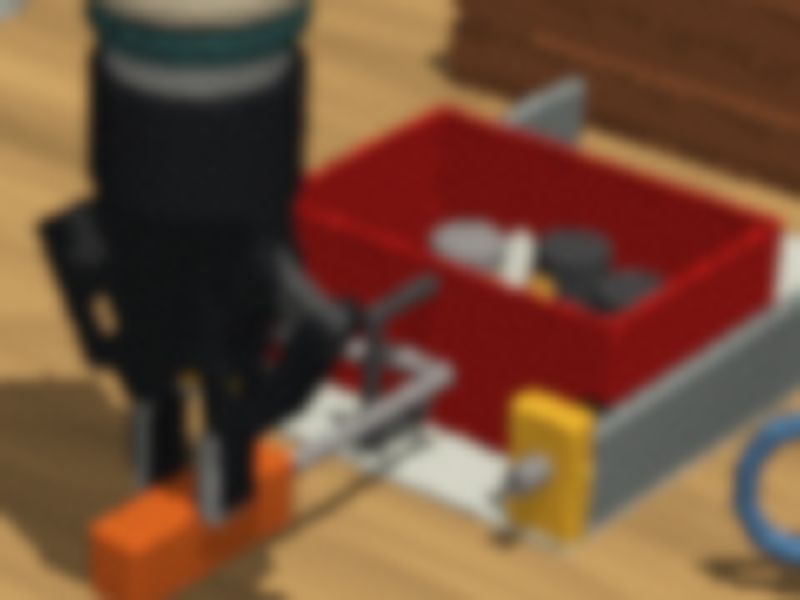

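Emit:
{"op": "step_arm", "data": {"linear": [[-3,0,0],[-7,0,0],[-11,0,0],[-15,0,0],[-18,0,0],[-18,0,0]], "yaw": [0,0,0,0,0,0], "gripper": [-1,-1,-1,-1,-1,-1]}}

```text
clock: 23.23
eef_pos: [498.4, -88.0, 51.2]
tool_rot: [3.141, 0.001, 1.579]
force: [-0.1, -0.3, -1.6]
width: 21.6
```

Emit:
{"op": "step_arm", "data": {"linear": [[-4,0,0],[-8,0,0],[-12,0,0],[-16,0,0],[-18,0,0],[-18,0,0]], "yaw": [0,0,0,0,0,0], "gripper": [-1,-1,-1,-1,-1,-1]}}

```text
clock: 23.73
eef_pos: [498.6, -105.5, 51.2]
tool_rot: [3.142, 0.0, 1.58]
force: [0.5, -0.0, -1.5]
width: 21.5
```

Run:
```python
from wf import *
st(); b=snap('scene','c14.png')['frame'][:,:,::-1]; a=snap('side','s14.png')['frame'][:,:,::-1]
im,W,H,S,V,ok=ana('c14.png'); X,Y,Z=W[...,0],W[...,1],W[...,2]
P=W[ok&((H<4)|(H>174))&(S>150)&(X>620)&(X<880)&(Y>-150)&(Y<60)&(Z>70)]; print(rect(P))
cv2.imwrite('pics/s14z.png',cv2.resize(a[140:230,280:400],(800,600),interpolation=cv2.INTER_CUBIC))
cv2.imwrite('pics/c14z.png',cv2.resize(b[240:330,230:350],(800,600),interpolation=cv2.INTER_CUBIC))
```

```text
{'clock': 23.733, 'eef_pos': [498.565, -105.496, 51.199], 'tool_rot': [3.142, 0.0, 1.58], 'force': [0.531, -0.045, -1.451], 'torque': [0.021, 0.055, 0.02], 'width': 21.476, 'qpos': [0.123, 0.725, 0.045, 2.048, -0.081, 0.371, 1.812]}
(array([723.8, -49.2]), array([120.6, 169.6]), 0.72)
```

View pics/s14z.png

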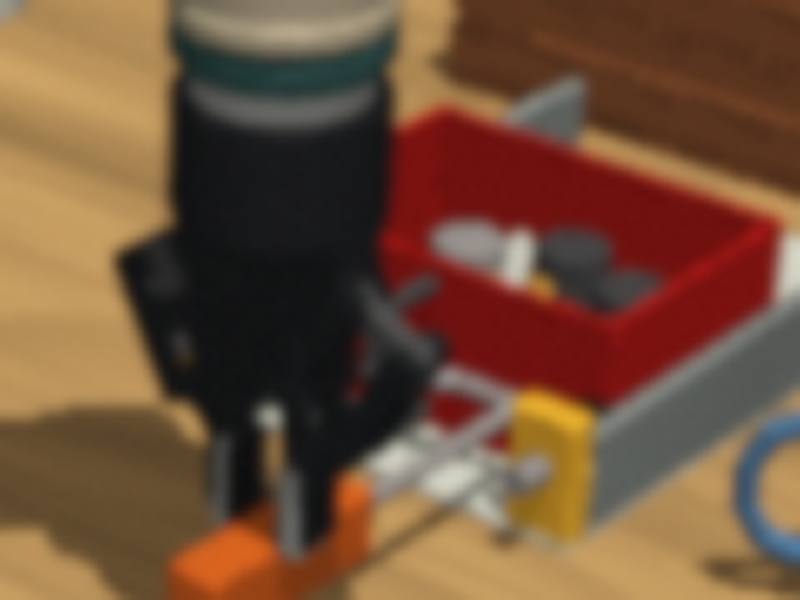

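View pics/c14z.png

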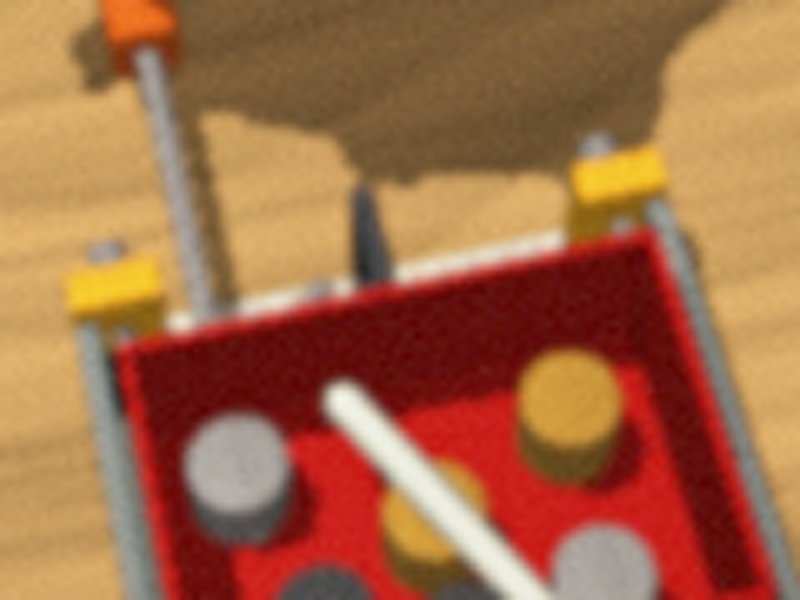

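The tip is clear of the bar and the bin is still home. Next I back out straight.

Emit:
{"op": "step_arm", "data": {"linear": [[0,-8,0],[0,-18,0],[0,-30,0],[0,-42,0],[0,-54,0],[0,-60,-20],[0,-60,-50],[0,-60,-60]], "yaw": [0,0,0,0,0,0,0,0], "gripper": [-1,-1,-1,-1,-1,-1,-1,-1]}}

```text
clock: 24.5
eef_pos: [438.2, -105.3, 113.4]
tool_rot: [3.14, 0.0, 1.581]
force: [1.4, 0.2, -0.9]
width: 21.7
```

Emit:
{"op": "step_arm", "data": {"linear": [[0,0,0],[-40,0,0],[-80,0,0],[-120,0,0],[-160,0,0],[-200,0,0],[-225,-5,0],[-230,-7,0]], "yaw": [0,0,0,0,0,0,0,0], "gripper": [-1,-1,-1,-1,-1,-1,-1,-1]}}

```text
clock: 25.17
eef_pos: [431.6, -341.6, 110.0]
tool_rot: [-3.141, 0.004, 1.574]
force: [-0.3, -0.4, -1.5]
width: 21.6
```

Emit:
{"op": "step_arm", "data": {"linear": [[0,0,0],[0,0,0]], "yaw": [0,0], "gripper": [-1,-1]}}

```text
clock: 25.33
eef_pos: [433.1, -333.7, 110.1]
tool_rot: [-3.14, -0.003, 1.581]
force: [-0.4, 0.5, -1.5]
width: 21.8
```

Run:
```python
from wf import *
s=st();t=s['eef_pos']; snap('scene','c15.png')
im,W,H,S,V,ok=ana('c15.png'); X,Y,Z=W[...,0],W[...,1],W[...,2]
P=W[ok&((H<4)|(H>174))&(S>150)&(X>620)&(X<880)&(Y>-150)&(Y<60)&(Z>70)]; print(rect(P))
P=W[ok&(X>t[0]+50)&(X<t[0]+170)&(Y>t[1]-25)&(Y<t[1]+60)&(Z>70)&(Z<130)&(S<110)]
print(len(P),(P.min(0)-t).round(1),(P.max(0)-t).round(1)); r=P[P[:,0]<t[0]+135]
print('rod y-fit',np.polyfit(r[:,0]-t[0],r[:,1]-t[1],1).round(4),'z-fit',np.polyfit(r[:,0]-t[0],r[:,2]-t[2],1).round(4))
```

```text
{'clock': 25.333, 'eef_pos': [433.1, -333.698, 110.056], 'tool_rot': [-3.14, -0.003, 1.581], 'force': [-0.444, 0.547, -1.525], 'torque': [0.056, 0.019, -0.012], 'width': 21.779, 'qpos': [0.604, 0.655, 0.002, 1.916, -0.004, 0.574, 2.191]}
(array([724. , -49.2]), array([120.3, 170.1]), 0.34)
261 [ 51.9  -3.6 -15.9] [155.8  41.4  -4.7]
rod y-fit [0.0092 0.0872] z-fit [-0.0117 -7.873 ]
```

View pics/c15.png

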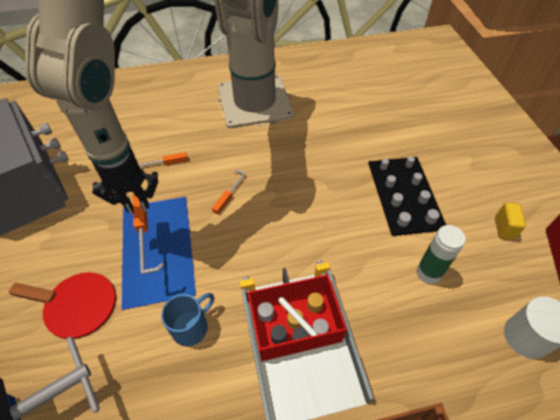

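The hook hangs level over the mat (arm at about 150,268) and the bin is at its stops. Next I lower it.

Emit:
{"op": "step_arm", "data": {"linear": [[0,0,25],[0,0,50],[0,0,66],[0,0,73],[0,0,75],[0,0,75],[0,0,75]], "yaw": [0,0,0,0,0,0,0], "gripper": [-1,-1,-1,-1,-1,-1,-1]}}

```text
clock: 25.97
eef_pos: [434.8, -335.0, 37.0]
tool_rot: [3.14, 0.001, 1.582]
force: [1.0, -0.7, -1.4]
width: 21.4
```

Emit:
{"op": "step_arm", "data": {"linear": [[0,0,1],[0,0,2],[0,0,3],[0,0,3]], "yaw": [0,0,0,0], "gripper": [-1,-1,-1,-1]}}

```text
clock: 26.3
eef_pos: [434.0, -335.5, 33.4]
tool_rot: [3.141, 0.0, 1.581]
force: [-0.7, -0.4, -1.0]
width: 21.7
```

Emit:
{"op": "step_arm", "data": {"linear": [[0,0,0.5],[0,0,1],[0,0,1]], "yaw": [0,0,0], "gripper": [-1,-1,-1]}}

```text
clock: 26.55
eef_pos: [433.9, -335.3, 32.1]
tool_rot: [-3.141, -0.0, 1.581]
force: [-0.2, -0.7, -1.6]
width: 21.4
```

Emit:
{"op": "step_arm", "data": {"linear": [[0,0,0.5],[0,0,1],[0,0,1]], "yaw": [0,0,0], "gripper": [-1,-1,-1]}}

```text
clock: 26.8
eef_pos: [433.8, -335.3, 31.0]
tool_rot: [-3.141, -0.0, 1.581]
force: [0.1, -1.1, -1.4]
width: 21.9
```

Emit:
{"op": "step_arm", "data": {"linear": [[0,0,0.4],[0,0,0.7],[0,0,0.7]], "yaw": [0,0,0], "gripper": [-1,-1,-1]}}

```text
clock: 27.05
eef_pos: [433.9, -335.3, 30.4]
tool_rot: [-3.141, -0.0, 1.581]
force: [0.6, 0.2, -1.6]
width: 21.3
```

Emit:
{"op": "step_arm", "data": {"linear": [[0,0,0.4],[0,0,0.7],[0,0,0.7]], "yaw": [0,0,0], "gripper": [-1,-1,-1]}}

```text
clock: 27.3
eef_pos: [433.9, -335.4, 30.0]
tool_rot: [-3.142, 0.0, 1.581]
force: [-1.0, 0.2, 2.0]
width: 21.4
```

Emit:
{"op": "step_arm", "data": {"linear": [[0,0,0],[0,0,0],[0,0,0],[0,0,0],[0,0,0],[0,0,0],[0,0,0]], "yaw": [0,0,0,0,0,0,0], "gripper": [-0.4,-0.3,-0.1,0.2,0.5,0.5,0.5]}}

```text
clock: 27.88
eef_pos: [433.9, -335.4, 29.8]
tool_rot: [-3.142, -0.0, 1.581]
force: [0.1, -0.0, 0.1]
width: 63.9
```

Emit:
{"op": "step_arm", "data": {"linear": [[0,0,-8],[0,0,-25],[0,0,-50],[0,0,-90],[0,0,-130],[0,0,-150],[0,0,-150]], "yaw": [0,0,0,0,0,0,0], "gripper": [0.5,0.5,0.5,0.5,0.5,0.5,0.5]}}

```text
clock: 28.47
eef_pos: [436.6, -337.4, 185.4]
tool_rot: [3.133, 0.006, 1.581]
force: [0.6, -0.1, -1.0]
width: 63.8
```

Run:
```python
from wf import *
st(); snap('scene','c16.png'); snap('wrist','w16.png'); snap('side','s16.png')
im,W,H,S,V,ok=ana('c16.png'); X,Y,Z=W[...,0],W[...,1],W[...,2]
P=W[ok&((H<4)|(H>174))&(S>150)&(X>620)&(X<880)&(Y>-150)&(Y<60)&(Z>70)]; print(rect(P))
im,W,H,S,V,ok=ana('w16.png'); X,Y,Z=W[...,0],W[...,1],W[...,2]
org=ok&(H>3)&(H<16)&(S>180)&(V>120)&(X>350)&(X<560)&(Y<-280)&(Y>-410)
P=W[org&(Z>26)]; print('handle',rect(P),np.percentile(P[:,2],[5,50,95]))
for n in ('scene','side'):
    for k in ('mug','spray_can'):
        im,W,*_=ana(('c' if n=='scene' else 's')+'16.png')
    
import numpy as np
for f,g in (('scene0.png','c16.png'),('side0.png','s16.png')):
    a=load(f)['frame'].astype(int);b=load(g)['frame'].astype(int)
    d=np.abs(a-b).sum(2)>60
    if f[:2]=='sc': print('mug',d[290:350,160:215].sum(),'can',d[225:285,415:465].sum())
    else: print('mug',d[190:240,388:440].sum(),'can',d[115:175,248:274].sum())
```

```text
{'clock': 28.467, 'eef_pos': [436.604, -337.377, 185.44], 'tool_rot': [3.133, 0.006, 1.581], 'force': [0.586, -0.098, -1.016], 'torque': [0.008, -0.014, -0.01], 'width': 63.776, 'qpos': [0.603, 0.543, 0.006, 1.856, -0.005, 0.732, 2.192]}
(array([724.3, -49.1]), array([119.9, 169.8]), 0.69)
handle (array([ 433.6, -335.6]), array([88.3, 22.9]), 0.67) [31.5043582  32.90547574 34.14264994]
mug 21 can 7
mug 555 can 0
```

View pics/s16.png

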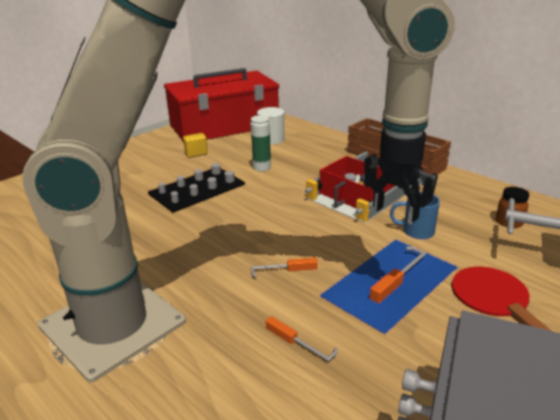

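View pics/c16.png

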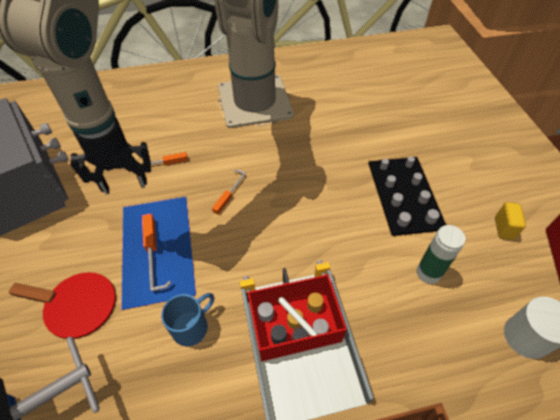

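The hook lies flat on the mat (150,250). The bin is home, and the mug and can haven't moved; the side-view mug difference is only the hand in front of it. I'm handing in.

Run:
```python
from h import *
print(ctrl.finish_job()); st()
```

```text
the job is handed in; nothing more can be done
None
the job is handed in; nothing more can be done
```

The bin is home against both bumpers, the hook lies flat on the blue mat, and I handed the job in at about 28.6 s. `finish_job` reports no verdict.

- **Pull:** I gripped the largest hook, slipped its arm behind the bar from the left and dragged the bin about 58 mm. I felt it land when the force rose from about 1.3 N. I then held 11–12.3 N for roughly 2 s; the highest reading was 12.3 N, though I only sampled the force, mostly at the end of each move. Nothing in the poses, forces or pictures suggested anything but the hook touched the bin.
- **Bin:** On landing it turned square with the lane, about 0.4–0.7° against a lane angle of about 0.4°. Its centre measured x = 724.1 mm under the pull and 723.8–724.3 mm through unhooking and afterwards, so it stayed home within camera noise.
- **Hook:** I backed it out without contact and lowered it until I felt the mat, then released it. Its handle top is at 33 mm, as expected lying flat. By the mat measurements it is wholly on the mat: x about 389–588 (mat 332–610), y about -348 to -297 (mat -403 to -244).
- **Mug and can:** In the scene camera both look unchanged from the start. In the final side view the hand partly hid the mug, so that check covers only the can, which was unchanged.

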